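# Unload the dry-block unit onto the sloped stand

### The job

Unload the dry-block unit: swing its cover up past the balance point so that it stays open by itself, then take out every sample block by pressing down its orange-marked end so that the other end tips up and can be gripped. Lay each block, holes up, flat on the sloped stand, lengthwise in a lane of its own with its lower end near the stop lip, then shut the cover again. Leave the other things on the bench where they are.

Things in the scene. Friction and masses are not known exactly. Their poses are not given: they have to be found in the camera images.
- unit: white dry-block unit, fixed, 160 (x) x 246 (y) x 62 high. Origin: under it on the bench; x runs from the front face (x = -76) away from the robot to the hinge (x = +84.5), z up; rim at z = 62. Three pockets at y = -78, 0, +78, each 49.5 wide, x = -60 to +60.5, with wide flush walls between. A seated block is flush with the rim, centre at x = -3.5, z = 49, under 2 mm from the side walls.
- ridge (a point): ridge across the pocket floors (unit x = -2.3, y = 0, z = 36). Nearer floor flat and black; beyond it orange, dropping 24 degrees (0.419 rad) to the hinge side. A block balances 1.2 mm to the flat side: pressed down over 8 mm, 30 to 45 mm past its centre, it tips (under 5 N) and stays tipped at 24 degrees, near end about 20 mm above the rim, its sides free to grip across 46 mm.
- cover (a joint): angle of the unit's blue-framed clear cover, rad: 0 shut, 1.8 open against its stop. Hinge line along the unit's y at its x = +84.5, z = 62; the near edge swings up and away from the robot. 0.25 kg. It balances at about 1.5 rad: below that it falls shut (softly damped), above it falls open and stays.
- cover_bar (a point): middle of the steel handle bar along the cover's near edge: round, 12 thick, 120 long along the unit's y, 39 clear space between it and the cover edge. Its line lies 205.5 from the hinge line and, shut, 7.5 above it. It turns freely between fingers that pinch it from above.
- deck: sloped grey deck of the loose stand (0.9 kg), 250 wide (y), 134 along the slope, 28 above the bench at the low edge, 82 at the high. Origin: middle of its upper face, 55 up; x points down the slope (24 degrees, away from the robot), z normal to the deck. Three lanes at y = -78, 0, +78, at least 64 wide, between blue ribs 6 high. A block lying right has its centre at z = 13.
- stop_lip (a point): middle of the inner foot of the blue stop lip along the deck's low edge: at deck x = +60; the lip is 10 high
- block_0_center (a point): drilled aluminium sample block, 110 long (x) x 46 wide (y) x 26 thick (z), about 0.2 kg, the holes shallow and of no use for gripping; the point is its centre (13 mm below its top face), axes along length, width and up. An orange line across its top marks the +x end, the one to press. None if this block is absent.
- block_1_center (a point): drilled aluminium sample block, 110 long (x) x 46 wide (y) x 26 thick (z), about 0.2 kg, the holes shallow and of no use for gripping; the point is its centre (13 mm below its top face), axes along length, width and up. An orange line across its top marks the +x end, the one to press. None if this block is absent.
- block_2_center (a point): drilled aluminium sample block, 110 long (x) x 46 wide (y) x 26 thick (z), about 0.2 kg, the holes shallow and of no use for gripping; the point is its centre (13 mm below its top face), axes along length, width and up. An orange line across its top marks the +x end, the one to press. None if this block is absent.
- red_marker: red marker pen, 12x137x14, lying between unit and stand; bystander, leave it. Origin at the centre of its underside
- tip_box: dark box of purple pipette tips, 90x127x63, at the right side; bystander, leave it. Origin at the centre of its underside
- red_rack: red micro-tube rack, 192x64x59, at the left side; bystander, leave it. Origin at the centre of its underside

How it is judged (in metres and radians):
On the way, in this order (a step that is already met when the one before it is completed fails the run):
1. the cover stands open by itself, past 1.65 rad, untouched (value of joint cover above 1.65 rad and contact force between each of the arm, the fingers and unit below 0.3 N), for 0.4 s.
2. every block that is there lies on the sloped stand while the cover is still open (x of block_0_center in the frame of deck between -0.03 and 0.012 m and y of block_0_center in the frame of deck between -0.105 and 0.105 m and z of block_0_center in the frame of deck between 0.008 and 0.018 m and angle between the z axis of each of block_0_center, block_1_center, block_2_center and the z axis of deck, either way round below 0.1 rad and angle between the x axis of each of block_0_center, block_1_center, block_2_center and the x axis of deck, either way round below 0.25 rad and angle between each of block_0_center, block_1_center, block_2_center's own z axis and vertical below 0.7 rad and x of block_1_center in the frame of deck between -0.03 and 0.012 m and y of block_1_center in the frame of deck between -0.105 and 0.105 m and z of block_1_center in the frame of deck between 0.008 and 0.018 m and x of block_2_center in the frame of deck between -0.03 and 0.012 m and y of block_2_center in the frame of deck between -0.105 and 0.105 m and z of block_2_center in the frame of deck between 0.008 and 0.018 m and value of joint cover above 1.4 rad), for 0.3 s.
At the end, for the whole second after the job is handed in: Every block that is there lies holes up and flat on the deck (within 0.1 rad, centre 8 to 18 mm above the deck face), lengthwise within 0.25 rad of the slope, centre from 30 mm up the slope to 12 mm down the slope of the deck's middle and within 105 mm of it sideways; cover shut (below 0.06 rad) (x of block_0_center in the frame of deck between -0.03 and 0.012 m and y of block_0_center in the frame of deck between -0.105 and 0.105 m and z of block_0_center in the frame of deck between 0.008 and 0.018 m and angle between the z axis of each of block_0_center, block_1_center, block_2_center and the z axis of deck, either way round below 0.1 rad and angle between the x axis of each of block_0_center, block_1_center, block_2_center and the x axis of deck, either way round below 0.25 rad and angle between each of block_0_center, block_1_center, block_2_center's own z axis and vertical below 0.7 rad and x of block_1_center in the frame of deck between -0.03 and 0.012 m and y of block_1_center in the frame of deck between -0.105 and 0.105 m and z of block_1_center in the frame of deck between 0.008 and 0.018 m and x of block_2_center in the frame of deck between -0.03 and 0.012 m and y of block_2_center in the frame of deck between -0.105 and 0.105 m and z of block_2_center in the frame of deck between 0.008 and 0.018 m and value of joint cover below 0.06 rad); the robot touches nothing.
It fails at once if red_marker pushed more than 5 cm aside (distance of red_marker from where it was at the start of the episode above 0.05 m).
It fails at once if tip_box pushed more than 5 cm aside (distance of tip_box from where it was at the start of the episode above 0.05 m).
It fails at once if red_rack pushed more than 5 cm aside (distance of red_rack from where it was at the start of the episode above 0.05 m).
It fails at once if tip_box tipped over (angle between tip_box's own z axis and vertical above 0.6 rad).
Of block_0, block_1, block_2 only 2 to 3 are there at a start; the rules pass over those that are not, and their reading is None.
At some moment in a run one of stand may be knocked a few centimetres aside while the robot is not near it.
Once in a run the grip may slacken for a moment while it holds something.
It also fails if it takes over 210 s, if anything falls off the work surface, if the arm or the gripper's body presses on something with over 40 N, if the wrist force passes 120 N, or if a joint passes its speed limit or range.

### The arm

A 7-joint arm with a two-finger parallel gripper is mounted at the origin on a cart in front of the work surface, level with it; the furniture and walls round the work are solid. World frame = base frame: x ahead of the robot, y to its left, z up, the work surface at z = 0. Lengths are in mm, angles in rad, forces in N, time in s.
With the tool pointing down it reaches from about 425 to 825 mm from the base axis. Payload 3.6 kg.
Tool frame: the origin (TCP) lies at the very end of the fingers, on their centre line; the grasp point (between the pads) lies 19 mm behind it; z points along the fingers, x is the direction in which the jaws open and shut, and the axes are right-handed (so a half turn about z gives the same grasp; the last joint's range is limited). The gripper opens to 85 mm and grips with 20 to 120 N. Pads are 22 mm wide; open, the fingers measure 114 mm over their backs; the gripper's body (76 mm by 85 mm) begins 54 mm behind the grasp point. The pads swing forward as they close: fully open they stand 13 mm farther back than shut.
Start: joints at [-0.026, 0.615, -0.013, 1.423, 0.008, 1.103, -0.04], TCP at [649.97, 0.025, 201.297] pointing down, gripper open.
Joint ranges: [-3.12, 3.12], [-0.3, 2.06], [-1.34, 1.32], [0.26, 2.42], [-1.36, 4.5], [0.01, 1.98], [-2.84, 2.84]. Speed limits (rad/s): [2.79, 2.79, 3.14, 3.14, 3.14, 3.14, 3.14].

### API

Orientations are given as a unit quaternion [w, x, y, z].
In Python, from bench import arm gives the robot as it stands.
- The arm moves only by the tool carry_out, never from a script. Its argument "deltas" is a list of rows, each a list of 7 numbers: the opening in per cent of the stroke, from 0 (shut) to 100 (fully open), then the shift along the world's x, y, z in mm, then the turn, a rotation vector about the world's x, y, z in rad. A call has 1 to 10 rows; each row is the pose to reach, as a shift and turn from the pose commanded when the call began; what a row does not reach only later rows make up. A row lasts 1/8 s, in which the tool goes at most 62.5 mm and 10.7 degrees, less where a joint would pass 70% of its speed; a pose out of reach is approached as far as the arm can. A call with a gripper value outside its range is refused whole. The fingers move at their own pace and stop on an object; "squeeze" is the grip in N (left out, the last holds). Time passes only in rows, so rows that repeat a pose let the fingers close. It gives the time, the measured TCP pose, the force and the opening at its end, in the units of the state.
- arm.get_obs(): the state, without advancing time (a new reading comes with each control period).
- arm.camera(name): name is "scene" or "side" or "wrist"; returns a dict with "pixels" (420x560x3 uint8, blue, green, red), "fx", "fy", "cx", "cy" (pixels), "R" (3x3) and "t" (3): a world point X has camera coordinates R X + t. Camera axes: x right, y down, z forward; pixel columns grow to the right and rows downward; lengths in mm; the calibration is good to about 2 mm. A picture is of the moment at which its call begins. There is no depth.
- arm.close_job(): hands the job in, once; it reports no verdict.
The state is a dict: "time": time; "q": joint angles; "joint_velocities": joint speeds; "effort": joint torques, N m; "ee_pos": TCP position; "orientation": TCP orientation; "wrist_force": force on the tool from outside, world axes, zero at the start; "wrist_torque": the same for the moment, N m; "gripper_width": finger opening in mm.
Only numpy, scipy, OpenCV 4.12 (cv2) and the standard library are available. Lean on these libraries where they do the work, as an engineer would, in place of code of your own. Each camera call takes 0.05 s, during which the arm holds its last target.

## Working session

There is one attempt and no reset: what is moved stays moved. The work goes in short steps, Python scripts to look and compute and a tool call to move; the robot and the scene stay as the last step left them, time stands still between calls to the robot, and variables do not carry over. Pictures are saved under pics/ and viewed, and the job is handed in when it is done.

Besides the shell and the picture viewer there is one more tool, called after "Request:" as name(argument=value, ...), one argument or row to a line, values as JSON. carry_out: Moves the arm, as the interface text tells. Its arguments: {"type":"object","properties":{"deltas":{"type":"array","items":{"type":"array","items":{"type":"number"}}},"squeeze":{"type":"number"}},"required":["deltas"]}

```bash
mkdir -p pics; ls; cat > h.py <<'E'
import numpy as np, cv2, json
from bench import arm
def snap(n,f):
    c=arm.camera(n); c={k:(np.array(v) if k!='pixels' else np.array(v,dtype=np.uint8)) for k,v in c.items()}
    cv2.imwrite('pics/'+f,c['pixels']); return c
def ray(c,u,v):
    R=c['R'];t=c['t'];d=R.T@np.array([(u-c['cx'])/c['fx'],(v-c['cy'])/c['fy'],1.]);return -R.T@t,d
def onz(c,u,v,z):
    o,d=ray(c,u,v);s=(z-o[2])/d[2];return o+s*d
def proj(c,X):
    p=c['R']@np.array(X,float)+c['t'];return c['fx']*p[0]/p[2]+c['cx'],c['fy']*p[1]/p[2]+c['cy']
def tri(c1,p1,c2,p2):
    o1,d1=ray(c1,*p1);o2,d2=ray(c2,*p2)
    A=np.stack([d1,-d2],1);s=np.linalg.lstsq(A,o2-o1,rcond=None)[0]
    a=o1+s[0]*d1;b=o2+s[1]*d2;return (a+b)/2,np.linalg.norm(a-b)
E
python3 - <<'E'
from h import *
for n in ['scene','side','wrist']:
    c=snap(n,n+'0.png');print(n,c['fx'],c['cx'],c['cy'],-c['R'].T@c['t'],c['R'][2])
o=arm.get_obs();print(o)
E
```

```text
pics
scene 512.6578708246087 277.8136857400455 208.97730036998112 [ -336.01672239 -1129.39337368  1098.41882183] [ 0.48653121  0.64614838 -0.58803032]
side 398.04421349879357 276.6270614211901 208.5976295991812 [ 523.59068842 1047.254601    935.23023445] [-0.01128155 -0.78215073 -0.62298713]
wrist 294.42237227051646 280.1628487505173 209.46783411503162 [650.63442344  71.76176697 373.06124627] [-0.00324118 -0.28379738 -0.95887879]
{'time': 0.15, 'q': array([-0.02650084,  0.61571334, -0.01260823,  1.42452391,  0.00808053,
        1.1034334 , -0.04041763]), 'joint_velocities': array([-2.17096529e-04, -1.88446007e-03,  3.00485208e-04, -3.60508126e-03,
        1.56203765e-03,  6.33233671e-04, -4.15867635e-05]), 'effort': array([ 9.62922204e-04, -4.69657230e+01,  2.59976937e-01, -1.71251339e+01,
        1.01253757e-02,  7.07855565e-03,  2.07303725e-05]), 'ee_pos': array([6.49347432e+02, 1.57849493e-02, 2.00396087e+02]), 'orientation': array([ 3.46043599e-06,  9.99999486e-01,  1.57901988e-05, -1.01422657e-03]), 'wrist_force': array([-0.15476002,  0.2738399 , -0.20810865]), 'wrist_torque': array([ 0.01807293, -0.03752863, -0.01409461]), 'gripper_width': 84.86079057858554}
```

View pics/scene0.png

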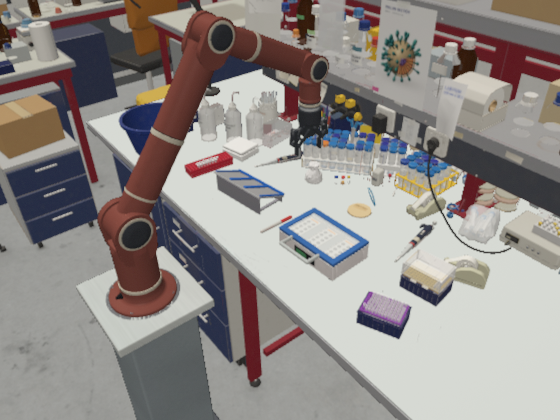

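View pics/side0.png

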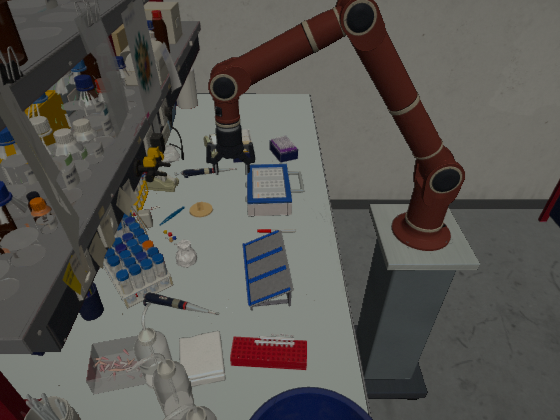

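View pics/wrist0.png

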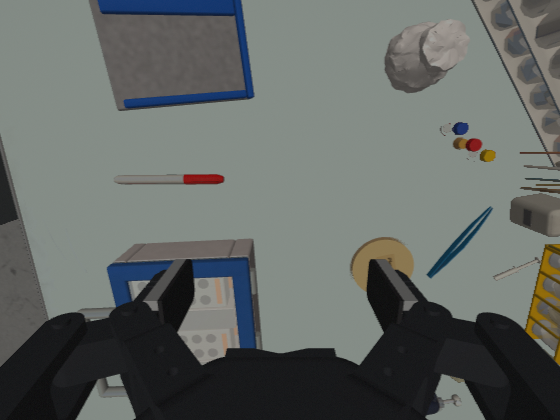

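```bash
python3 - <<'E'
import cv2
a=cv2.imread('pics/scene0.png')[160:290,200:400];b=cv2.imread('pics/side0.png')[155:315,225:325]
cv2.imwrite('pics/z1.png',cv2.resize(a,None,fx=4,fy=4,interpolation=cv2.INTER_CUBIC))
cv2.imwrite('pics/z2.png',cv2.resize(b,None,fx=3.7,fy=3.7,interpolation=cv2.INTER_CUBIC))
E
```

```text
(no output)
```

View pics/z1.png

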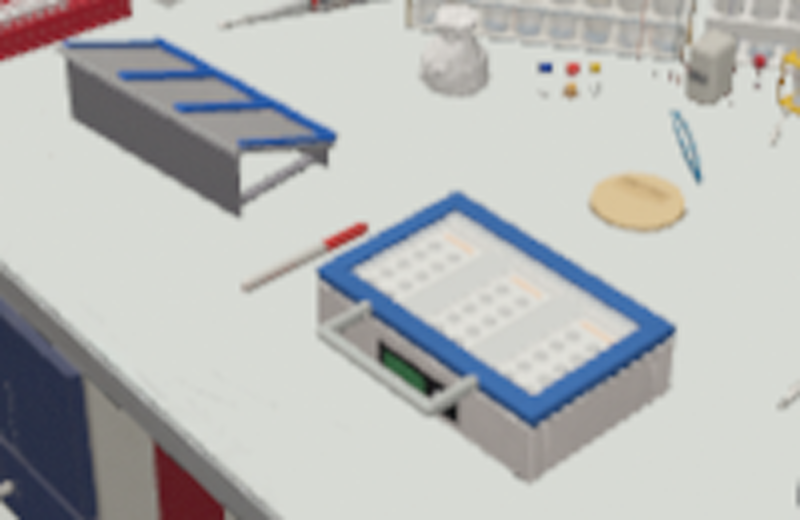

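View pics/z2.png

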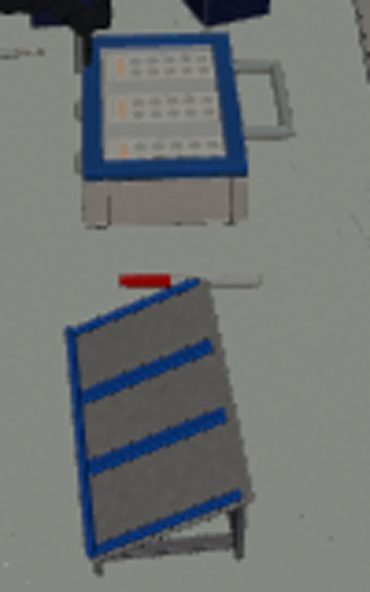

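```bash
python3 - <<'E'
from h import *
c=arm.camera('scene');c={k:np.array(v) for k,v in c.items()}
for p in [(280,227.5),(314.5,208.75),(368.75,242),(333.75,265.5)]: print(onz(c,*p,70).round(1))
print('bar');
for p in [(281,243.5),(308,261.5)]: print(onz(c,*p,69.5).round(1))
print('wrist')
w=arm.camera('wrist');w={k:np.array(v) for k,v in w.items()}
for p in [(112,266),(252,259)]: print(onz(w,*p,70).round(1))
print('marker',onz(w,117,180,6),onz(w,223,180,6))
print('lip end',onz(w,252,97,38),onz(w,237,0,38),'deck hi corner',onz(w,119,109,82))
s=arm.camera('side');s={k:np.array(v) for k,v in s.items()}
f=lambda x,y:(225+x/3.7,155+y/3.7)
for q in [(68,328),(92,552),(250,495),(205,283)]: print(onz(s,*f(*q),55).round(1))
print(w['R'])
E
```

```text
[457.5 -84.6  70. ]
[612.  -77.9  70. ]
[ 626. -318.   70.]
[ 468.1 -328.5   70. ]
bar
[ 410.4 -149.8   69.5]
[ 421.1 -266.7   69.5]
wrist
[458.1 -85.6  70. ]
[618.1 -76.5  70. ]
marker [443.20444186   1.62064974   6.        ] [577.46848786   1.78649659   6.        ]
lip end [619.71544922  97.67735639  38.        ] [607.34656297 186.89427947  38.        ] deck hi corner [498.60840504  83.66247176  82.        ]
[615.6 121.5  55. ]
[584.8 360.2  55. ]
[466.1 307.   55. ]
[496.4  63.8  55. ]
[[ 9.99995695e-01  6.92877045e-04 -2.85115076e-03]
 [ 1.47348447e-03 -9.58889750e-01  2.83775044e-01]
 [-2.53731803e-03 -2.83778024e-01 -9.58886644e-01]]
```

Request:
carry_out(
  deltas=[
    [50,-60,-50,0,0,0,0.045],
    [50,-120,-100,0,0,0,0.045],
    [50,-180,-150,-20,0,0,0.045],
    [50,-234,-208,-50,0,0,0.045],
    [50,-234,-208,-50,0,0,0.045],
    [50,-234,-208,-50,0,0,0.045],
    [50,-234,-208,-50,0,0,0.045],
    [50,-234,-208,-50,0,0,0.045],
  ],
  squeeze=40,
)

```text
time: 1.3
ee_pos: [417.9, -206.7, 151.8]
orientation: [-0.0, 1.0, 0.024, 0.001]
wrist_force: [0.4, -0.7, 0.3]
gripper_width: 42.9
```

```bash
python3 - <<'E'
from h import *
c=snap('wrist','w1.png');o=arm.get_obs();print(o['ee_pos'],o['gripper_width'],o['orientation'],o['wrist_force'],o['q'],c['R'],c['t'])
E
```

```text
[ 417.87292144 -206.63451778  151.7224404 ] 42.85424263833261 [-7.49647024e-05  9.99704491e-01  2.42907473e-02  9.40698814e-04] [ 0.5458859  -0.12492055 -0.29580882] [ 0.42192749  0.39965311 -0.01225546  2.00143443  0.00570148  0.73889704
  0.45501646] [[ 9.98806800e-01  4.88274705e-02  9.23910923e-04]
 [ 4.65613735e-02 -9.57817760e-01  2.83579225e-01]
 [ 1.47313945e-02 -2.83197840e-01 -9.58948366e-01]] [-408.31029629 -240.76948919  266.91501005]
```

View pics/w1.png

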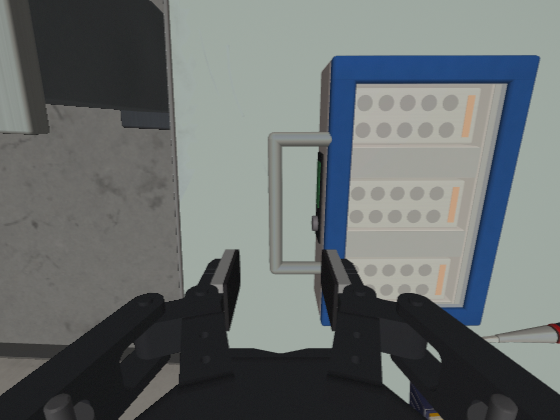

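```bash
python3 - <<'E'
from h import *
c=arm.camera('wrist');c={k:np.array(v) for k,v in c.items()}
a=onz(c,275.5,138,70);b=onz(c,276,267.5,70);print(a,b,(a+b)/2,np.arctan2(-(a-b)[0],(a-b)[1]))
C=[onz(c,*p,70) for p in [(331,57),(539,56),(481,325),(323,325)]]
print(np.round(C,1))
print(np.mean(C,0))
E
```

```text
[ 411.90458203 -147.77815018   70.        ] [ 417.76654269 -268.26854675   70.        ] [ 414.83556236 -208.02334847   70.        ] 0.04861252420069849
[[ 452.5  -84.1   70. ]
 [ 614.8  -75.4   70. ]
 [ 629.7 -323.    70. ]
 [ 468.6 -330.8   70. ]]
[ 541.38927157 -203.31368022   70.        ]
```

Request:
carry_out(
  deltas=[
    [50,-3,-1,-30,0,0,0],
    [50,-3,-1,-60,0,0,0],
    [50,-3,-1,-80,0,0,0],
    [50,-3,-1,-97,0,0,0],
    [50,-3,-1,-97,0,0,0],
    [50,-3,-1,-97,0,0,0],
  ],
)

```text
time: 2.15
ee_pos: [413.9, -208.7, 54.8]
orientation: [0.0, 1.0, 0.023, 0.001]
wrist_force: [-0.0, 0.2, -0.7]
gripper_width: 42.6
```

```bash
python3 - <<'E'
from h import *
c=snap('wrist','w2.png');o=arm.get_obs();print(o['ee_pos'],o['gripper_width'],o['wrist_force'])
E
```

```text
[ 413.94880451 -208.93354848   55.0191903 ] 42.84952121502735 [1.04294362 0.92568739 0.05808138]
```

View pics/w2.png

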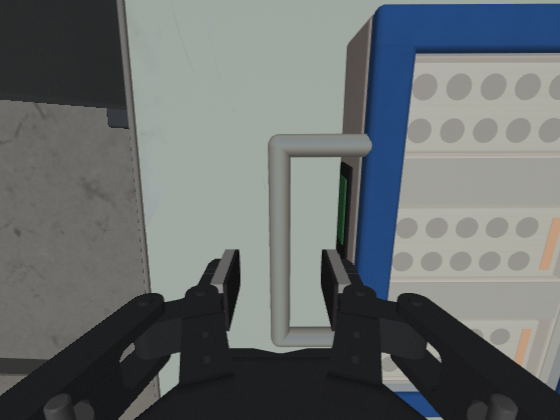

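Fingers straddle the bar (bar at column 280, fingers at 230 and 335). Close.

Request:
carry_out(
  deltas=[
    [10,0,0,-2,0,0,0],
    [0,0,0,-2,0,0,0],
    [0,0,0,-2,0,0,0],
    [0,0,0,-2,0,0,0],
    [0,0,0,-2,0,0,0],
    [0,0,0,-2,0,0,0],
  ],
  squeeze=35,
)

```text
time: 2.95
ee_pos: [413.0, -209.0, 52.3]
orientation: [-0.0, 1.0, 0.023, -0.0]
wrist_force: [-0.0, -0.2, -0.8]
gripper_width: 0.1
```

```bash
python3 - <<'E'
import numpy as np
a=.0365;u=np.array([.9988,.0486])
p=lambda t:np.r_[-205.5*np.cos(t+a)*u,205.5*np.sin(t+a)]
for t in np.arange(0,1.78,.0875): print(round(t,3),(p(t)-p(0)).round(0).astype(int).tolist())
E
```

```text
0.0 [0, 0, 0]
0.088 [1, 0, 18]
0.175 [4, 0, 36]
0.262 [9, 0, 53]
0.35 [15, 1, 70]
0.438 [22, 1, 86]
0.525 [31, 2, 102]
0.612 [42, 2, 117]
0.7 [53, 3, 131]
0.788 [66, 3, 143]
0.875 [79, 4, 155]
0.962 [94, 5, 165]
1.05 [110, 5, 174]
1.138 [126, 6, 182]
1.225 [143, 7, 188]
1.312 [160, 8, 193]
1.4 [178, 9, 196]
1.487 [196, 10, 198]
1.575 [213, 10, 198]
1.662 [231, 11, 196]
1.75 [249, 12, 193]
```

```bash
python3 - <<'E'
from h import *
c=snap('wrist','w3.png');o=arm.get_obs();print(o['ee_pos'],o['gripper_width'],o['wrist_force'])
for n in ['scene','side']: 
  s=snap(n,n+'3.png'); u=proj(s,[414,-208,60]);print(n,u); u=[int(x) for x in u]
  cv2.imwrite('pics/z_%s3.png'%n,cv2.resize(s['pixels'][max(0,u[1]-70):u[1]+50,u[0]-60:u[0]+80],None,fx=4,fy=4,interpolation=2))
E
```

```text
[ 412.94018421 -208.96941122   52.28423897] 0.09149118600390457 [ 0.69541407 -0.37228548 -0.0008689 ]
scene (np.float64(293.7010622815499), np.float64(254.84592374802992))
side (np.float64(300.6347981247729), np.float64(183.17261652351092))
```

View pics/w3.png

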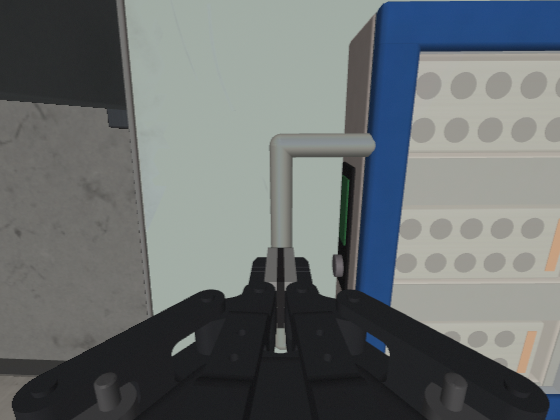

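View pics/z_scene3.png

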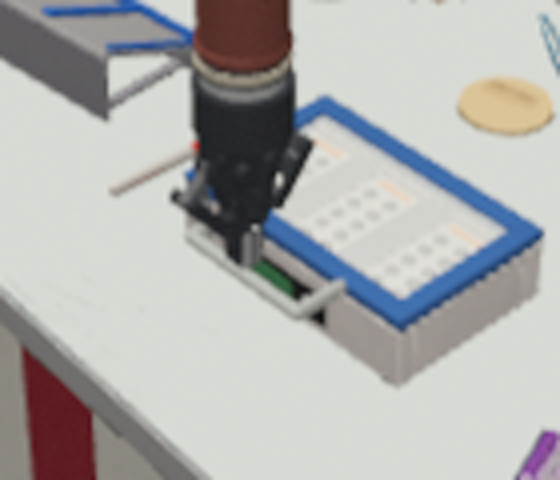

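View pics/z_side3.png

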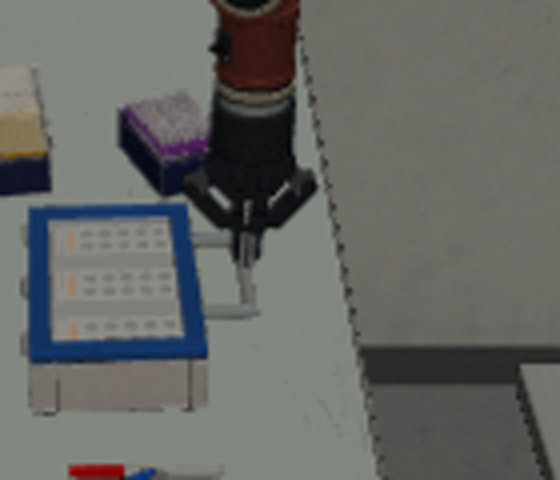

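```bash
python3 - <<'E'
import cv2
a=cv2.imread('pics/w3.png')[220:370,200:360]
cv2.imwrite('pics/z3.png',cv2.resize(a,None,fx=4,fy=4,interpolation=cv2.INTER_CUBIC))
E
```

```text
(no output)
```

View pics/z3.png

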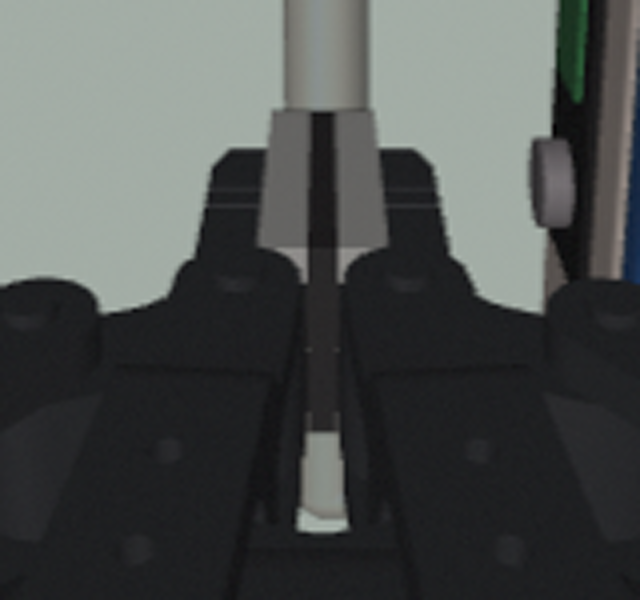

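```bash
python3 - <<'E'
from h import *
c=snap('wrist','w4.png');o=arm.get_obs()
for z in [40,52,71,90,110]: print(z,np.round(proj(c,[413,-209,z]),1))
print(c['R'].T@-c['t'])
# two-view triangulation of bar with w1
R1=np.array([[ 9.98806800e-01,4.88274705e-02,9.23910923e-04],[ 4.65613735e-02,-9.57817760e-01,2.83579225e-01],[ 1.47313945e-02,-2.83197840e-01,-9.58948366e-01]]);t1=np.array([-408.31029629,-240.76948919,266.91501005])
c1=dict(c,R=R1,t=t1)
print(tri(c1,(275.5,138),c,(281,146)))
print(tri(c1,(331,57),c,(383,10)))
s=arm.camera('scene');s={k:np.array(v) for k,v in s.items()}
d=arm.camera('side');d={k:np.array(v) for k,v in d.items()}
print(tri(s,(308,261.5),d,(225+275/3.7,155+63/3.7)))
print(tri(s,(281,243.5),d,(225+289/3.7,155+133/3.7)))
print(tri(s,(308,261.5),c1,(276,267.5)), tri(s,(281,243.5),c1,(275.5,138)))
E
```

```text
40 [279.  233.7]
52 [278.9 240.5]
71 [278.8 253.3]
90 [278.5 269.3]
110 [278.3 290.8]
[ 410.7246795  -137.31220404  225.10931175]
(array([ 411.83606241, -147.07254918,   91.39959931]), np.float64(1.0956045919614181))
(array([453.14426365, -86.03447762,  73.78689846]), np.float64(3.0894859501279917))
(array([ 417.54634994, -268.78322898,   71.96574421]), np.float64(3.063611966857098))
(array([ 409.99622621, -148.01939323,   67.61894226]), np.float64(3.1918997536871174))
(array([ 418.66734276, -268.14164542,   71.47840833]), np.float64(1.9173522640756788)) (array([ 411.95256229, -147.92788412,   67.46831212]), np.float64(0.1227638034517258))
```

```bash
python3 - <<'E'
from h import *
c=snap('wrist','w4.png')
for z in [52,60,70,76,80,90]: print(z,np.round(proj(c,[413,-198,z]),1))
for n in ['scene','side']:
  s=snap(n,'t.png'); u=[int(x) for x in proj(s,[413,-209,60])]
  for z in [52,60,70,76]: 
    q=np.array(proj(s,[413,-209,z])); print(n,z,((q-[u[0]-25,u[1]-30])*10).round())
  cv2.imwrite('pics/zz_%s.png'%n,cv2.resize(s['pixels'][u[1]-30:u[1]+25,u[0]-25:u[0]+45],None,fx=10,fy=10,interpolation=2))
E
```

```text
52 [279.7 224.1]
60 [279.7 228.6]
70 [279.6 234.7]
76 [279.6 238.8]
80 [279.6 241.6]
90 [279.5 249.4]
scene 52 [257. 321.]
scene 60 [257. 301.]
scene 70 [256. 277.]
scene 76 [256. 262.]
side 52 [258. 317.]
side 60 [259. 300.]
side 70 [260. 279.]
side 76 [261. 266.]
```

View pics/zz_scene.png

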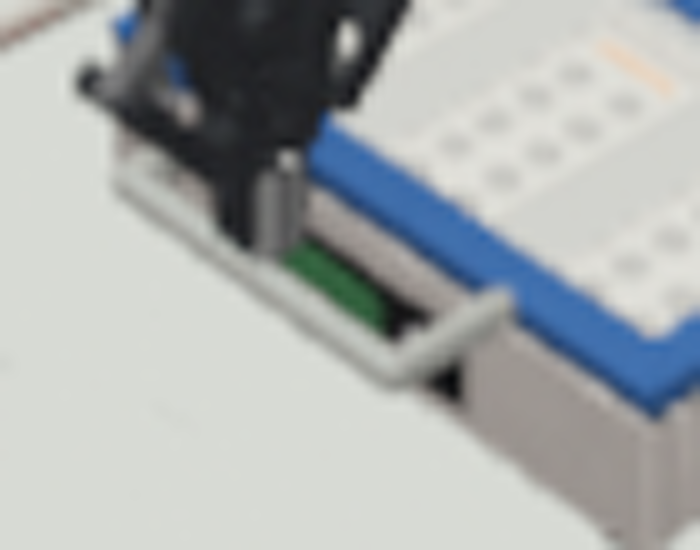

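View pics/zz_side.png

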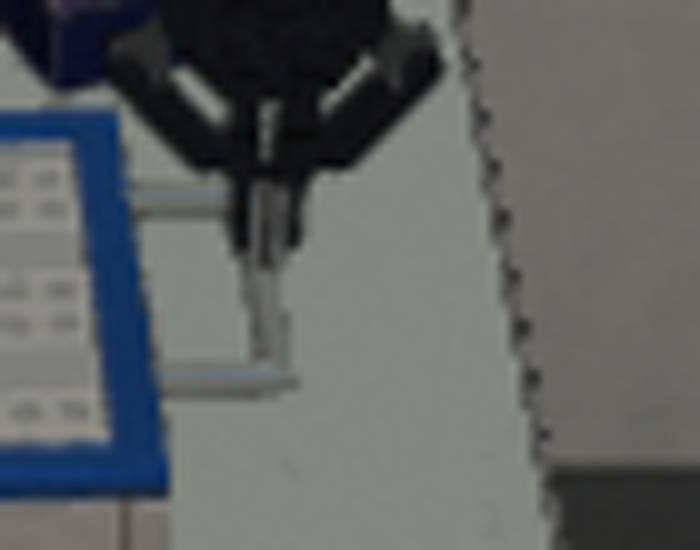

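Request:
carry_out(
  deltas=[
    [0,0,0,40,0,0,0],
    [0,0,0,80,0,0,0],
    [0,0,0,98,0,0,0],
    [0,0,0,98,0,0,0],
    [0,0,0,98,0,0,0],
    [0,0,0,98,0,0,0],
  ],
)

```text
time: 4.15
ee_pos: [412.2, -208.6, 149.2]
orientation: [-0.001, 1.0, 0.023, -0.001]
wrist_force: [-0.4, 0.7, 0.7]
gripper_width: 0.2
```

```bash
python3 - <<'E'
from h import *
o=arm.get_obs();P=o['ee_pos'];print(P,o['gripper_width'])
for n in ['scene','side']:
  s=snap(n,'t.png'); u=[int(x) for x in proj(s,P)]
  for dz in [0,10,20,30]: 
    q=np.array(proj(s,P+[0,0,dz])); print(n,dz,((q-[u[0]-30,u[1]-40])*8).round())
  cv2.imwrite('pics/y_%s.png'%n,cv2.resize(s['pixels'][u[1]-40:u[1]+25,u[0]-30:u[0]+45],None,fx=8,fy=8,interpolation=2))
c=snap('wrist','w5.png')
E
```

```text
[ 412.17608553 -208.59935919  149.16231896] 0.16291663502357884
scene 0 [242. 323.]
scene 10 [242. 302.]
scene 20 [242. 281.]
scene 30 [242. 259.]
side 0 [241. 322.]
side 10 [242. 304.]
side 20 [243. 285.]
side 30 [244. 266.]
```

View pics/y_scene.png

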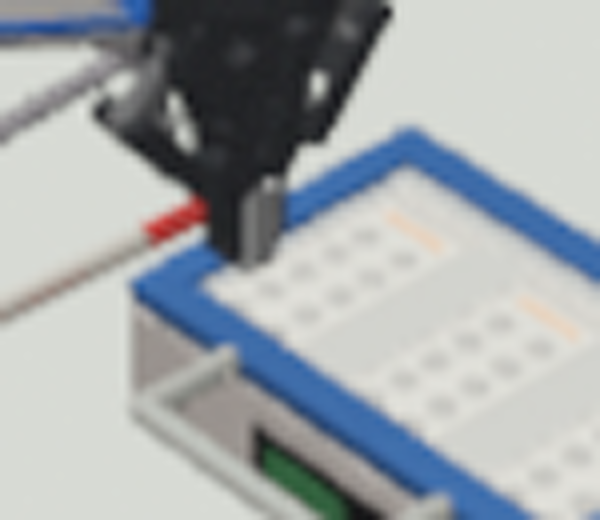

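View pics/y_side.png

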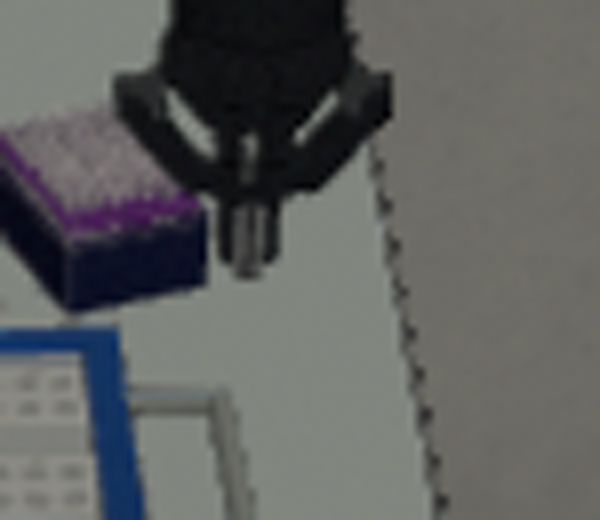

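View pics/w5.png

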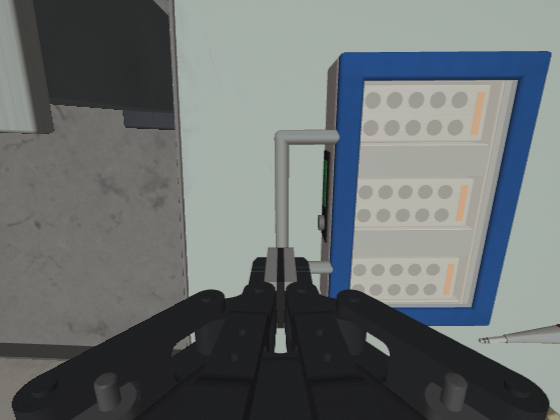

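Request:
carry_out(
  deltas=[
    [50,2,1,0,0,0,0],
    [50,2,1,0,0,0,0],
    [50,2,1,-40,0,0,0],
    [50,2,1,-80,0,0,0],
    [50,2,1,-100,0,0,0],
    [50,2,1,-118,0,0,0],
    [50,2,1,-118,0,0,0],
    [0,2,1,-118,0,0,0],
    [0,2,1,-118,0,0,0],
    [0,2,1,-118,0,0,0],
  ],
  squeeze=35,
)

```text
time: 5.55
ee_pos: [413.5, -208.2, 33.0]
orientation: [0.0, 1.0, 0.022, -0.001]
wrist_force: [-3.8, -2.1, 6.4]
gripper_width: 10.0
```

Request:
carry_out(
  deltas=[
    [0,0,0,0,0,0,0],
    [0,0,0,0,0,0,0],
  ],
)

```text
time: 5.8
ee_pos: [413.5, -208.2, 33.0]
orientation: [0.0, 1.0, 0.022, -0.001]
wrist_force: [-4.6, -0.4, 8.0]
gripper_width: 10.0
```

```bash
python3 - <<'E'
from h import *
c=snap('wrist','w6.png')
E
```

```text
(no output)
```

View pics/w6.png

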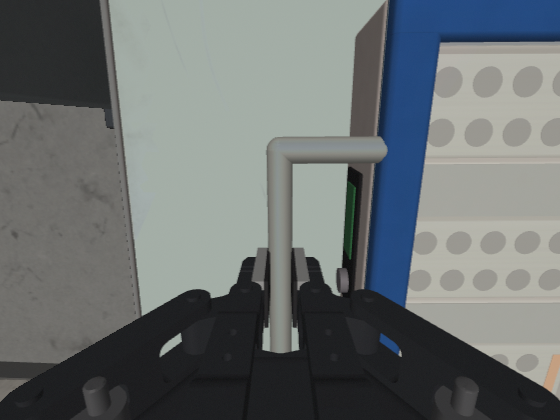

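Request:
carry_out(
  deltas=[
    [20,0,0,0,0,0,0],
    [20,0,0,-6,0,0,0],
    [20,0,0,-6,0,0,0],
    [20,0,0,-6,0,0,0],
  ],
)

```text
time: 6.35
ee_pos: [415.4, -207.9, 26.1]
orientation: [-0.0, 1.0, 0.023, 0.0]
wrist_force: [0.1, -0.2, -0.4]
gripper_width: 17.4
```

Request:
carry_out(
  deltas=[
    [0,0,0,0,0,0,0],
    [0,0,0,0,0,0,0],
    [0,0,0,0,0,0,0],
    [0,0,0,0,0,0,0],
  ],
)

```text
time: 6.85
ee_pos: [413.5, -207.9, 26.2]
orientation: [-0.0, 1.0, 0.022, -0.001]
wrist_force: [-5.8, -0.6, 3.4]
gripper_width: 10.2
```

Request:
carry_out(
  deltas=[
    [0,-2,0,10,0,0,0],
    [0,-1,0,18,0,0,0],
    [0,1,0,27,0,0,0],
    [0,2,0,36,0,0,0],
    [0,4,0,45,0,0,0],
    [0,7,0,53,0,0,0],
    [0,10,0,62,0,0,0],
    [0,13,1,70,0,0,0],
  ],
)

```text
time: 7.85
ee_pos: [428.0, -207.2, 96.8]
orientation: [0.0, 1.0, 0.022, -0.0]
wrist_force: [-0.6, -0.3, -2.2]
gripper_width: 10.1
```

Request:
carry_out(
  deltas=[
    [0,7,0,16,0,0,0],
    [0,16,1,32,0,0,0],
    [0,27,1,47,0,0,0],
    [0,38,2,61,0,0,0],
    [0,51,2,73,0,0,0],
    [0,64,3,85,0,0,0],
    [0,79,4,95,0,0,0],
    [0,95,4,104,0,0,0],
  ],
)

```text
time: 8.85
ee_pos: [519.0, -202.7, 202.3]
orientation: [-0.001, 1.0, 0.022, -0.004]
wrist_force: [-6.9, 3.7, 7.2]
gripper_width: 10.8
```

Request:
carry_out(
  deltas=[
    [0,16,1,8,0,0,0],
    [0,33,2,14,0,0,0],
    [0,50,3,19,0,0,0],
    [0,68,4,22,0,0,0],
    [0,86,5,24,0,0,0],
    [0,103,5,24,0,0,0],
    [0,121,6,22,0,0,0],
    [0,139,7,19,0,0,0],
    [0,139,7,19,0,0,0],
  ],
)

```text
time: 9.98
ee_pos: [664.0, -195.4, 220.5]
orientation: [0.0, 1.0, 0.023, 0.002]
wrist_force: [0.9, 1.5, 3.5]
gripper_width: 10.5
```

```bash
python3 - <<'E'
from h import *
c=snap('wrist','w7.png');c=snap('side','s7.png');c=snap('scene','c7.png')
E
```

```text
(no output)
```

View pics/c7.png

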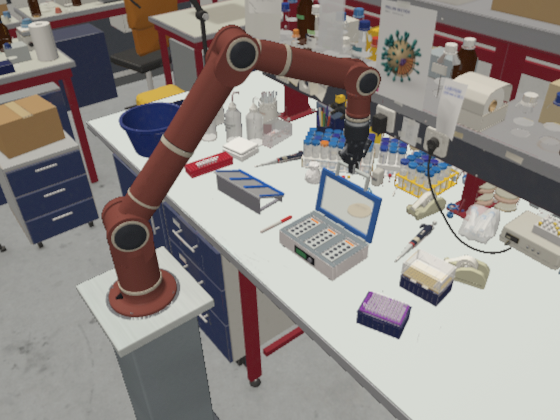

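View pics/w7.png

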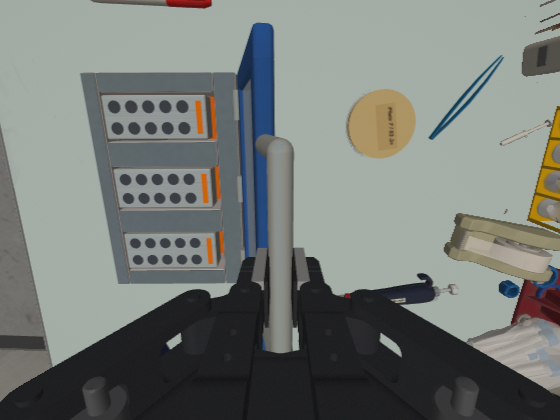

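Request:
carry_out(
  deltas=[
    [30,0,0,0,0,0,0],
    [40,0,0,0,0,0,0],
    [40,0,0,5,0,0,0],
    [40,0,0,30,0,0,0],
    [40,0,0,60,0,0,0],
    [40,-40,0,80,0,0,0],
    [40,-80,0,80,0,0,0],
    [40,-80,0,80,0,0,0],
    [40,-80,0,80,0,0,0],
  ],
)

```text
time: 11.25
ee_pos: [582.6, -195.9, 299.7]
orientation: [0.0, 1.0, 0.023, 0.001]
wrist_force: [0.6, 0.1, 0.1]
gripper_width: 33.8
```

```bash
python3 - <<'E'
from h import *
c=snap('wrist','w8.png');c=snap('side','s8.png');o=arm.get_obs();print(o['ee_pos'],o['orientation'],c['t'])
E
```

```text
[ 583.11735358 -195.66424589  299.08332824] [-1.32218733e-04  9.99736012e-01  2.29740661e-02  2.86540835e-04] [ 507.88536399   78.14684378 1407.65426423]
```

View pics/w8.png

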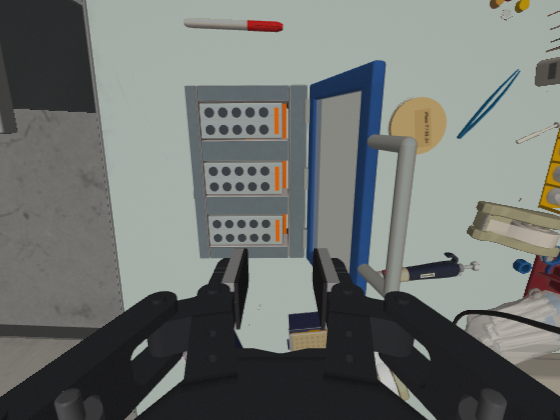

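View pics/s8.png

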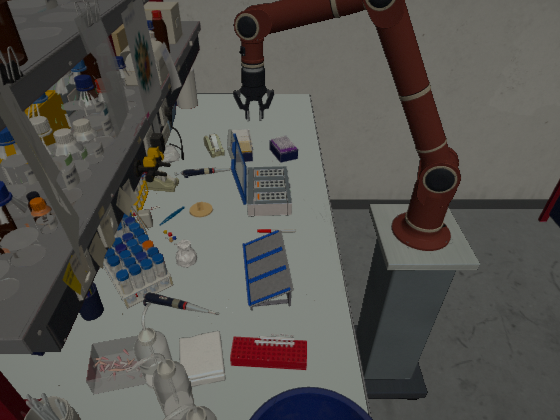

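```bash
cat > uf.py <<'E'
from h import *
def unit(c,lo=(170,70,330,270)):
    im=c['pixels'].astype(np.uint8); hsv=cv2.cvtColor(im,cv2.COLOR_BGR2HSV)
    m=((hsv[...,0]>5)&(hsv[...,0]<20)&(hsv[...,1]>150)&(hsv[...,2]>120)).astype(np.uint8)
    n,l,st,ce=cv2.connectedComponentsWithStats(m)
    for i in range(1,n):
        if st[i,4]>25: print(st[i],ce[i].round(1),onz(c,*ce[i],62).round(1))
E
python3 - <<'E'
from uf import *
c=snap('wrist','w9.png');unit(c)
z=cv2.resize(c['pixels'][75:270,180:315],None,fx=3,fy=3,interpolation=2)
cv2.imwrite('pics/z9.png',z)
E
```

```text
[496   0   8   5  33] [499.1   1.7] [836.6  27.   62. ]
[282 104   4  34 136] [283.5 120.5] [ 584.8 -121.4   62. ]
[274 108   4  26 104] [275.5 120.5] [ 574.1 -121.9   62. ]
[282 161   4  28  95] [283.7 173.2] [ 588.6 -192.    62. ]
[275 167   4  24  93] [276.5 178.8] [ 578.7 -200.4   62. ]
[282 215   4  19  58] [284.  223.8] [ 592.7 -266.9   62. ]
[275 220   4  22  87] [276.5 230.6] [ 582.2 -278.1   62. ]
```

View pics/z9.png

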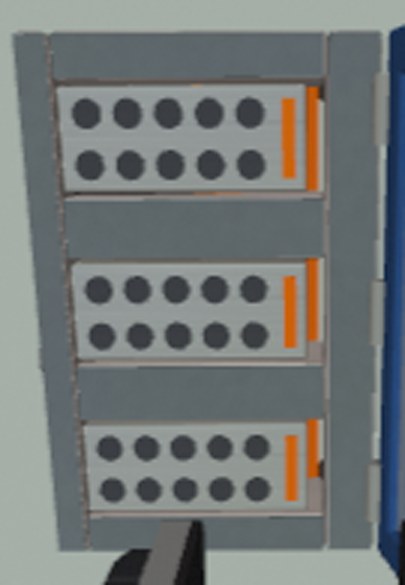

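```bash
python3 - <<'E'
from uf import *
c=snap('wrist','w9.png')
f=lambda x,y:onz(c,180+x/3,75+y/3,62)
for q in [[(57,86),(303,84),(306,188),(65,193)],[(72,262),(305,262),(306,357),(77,362)],[(85,424),(307,421),(307,507),(89,512)],[(13,32),(378,32),(378,547),(60,549)]]:
    P=np.array([f(*p) for p in q]);print(P.round(1)[:,:2].tolist(),P.mean(0).round(1),np.arctan2((P[1]+P[2]-P[0]-P[3])[1],(P[1]+P[2]-P[0]-P[3])[0]),np.arctan2(-(P[1]-P[2]+P[0]-P[3])[0],(P[1]-P[2]+P[0]-P[3])[1]))
E
```

```text
[[472.8, -105.4], [580.2, -99.6], [583.7, -143.7], [475.0, -151.0]] [ 527.9 -124.9   62. ] 0.06052123796352925 0.06263703567722013
[[477.3, -181.9], [584.8, -176.9], [587.5, -221.9], [478.4, -229.5]] [ 532.  -202.6   62. ] 0.058053420154220825 0.04055680370327314
[[481.5, -260.4], [589.5, -253.8], [591.7, -299.0], [482.5, -306.8]] [ 536.3 -280.    62. ] 0.0664569754972661 0.03449900587369439
[[454.6, -84.3], [611.5, -77.0], [628.8, -319.2], [467.3, -327.9]] [ 540.5 -202.1   62. ] 0.050259216506421504 0.06186083682311408
```

Request:
carry_out(
  deltas=[
    [0,-10,20,0,0,0,0.18],
    [0,-19,40,0,0,0,0.36],
    [0,-19,60,0,0,0,0.54],
    [0,-19,73,0,0,0,0.72],
    [0,-19,73,0,0,0,0.9],
    [0,-19,73,0,0,0,1.08],
    [0,-19,73,0,0,0,1.26],
    [0,-19,73,0,0,0,1.44],
    [0,-19,73,0,0,0,1.578],
    [0,-19,73,0,0,0,1.578],
  ],
)

```text
time: 12.7
ee_pos: [563.5, -123.0, 298.9]
orientation: [-0.0, 0.689, 0.725, 0.0]
wrist_force: [-0.3, -0.3, 0.2]
gripper_width: -0.1
```

Request:
carry_out(
  deltas=[
    [0,0,0,-50,0,0,0],
    [0,0,0,-100,0,0,0],
    [0,0,0,-150,0,0,0],
    [0,0,0,-190,0,0,0],
    [0,0,0,-200,0,0,0],
    [0,0,0,-200,0,0,0],
    [0,0,0,-200,0,0,0],
  ],
)

```text
time: 13.58
ee_pos: [564.7, -123.0, 101.2]
orientation: [0.002, 0.689, 0.725, 0.001]
wrist_force: [0.8, -0.1, -0.3]
gripper_width: 0.0
```

```bash
python3 - <<'E'
from h import *
c=snap('wrist','w10.png');s=snap('scene','c10.png');o=arm.get_obs();P=o['ee_pos'];print(P,o['orientation'],o['q'],o['wrist_force'])
for dz in [0,20,26,30]: print(proj(c,P+[0,0,dz]))
E
```

```text
[ 564.30534288 -123.11098849  101.06944225] [0.00153668 0.68852581 0.72520962 0.00093076] [ 0.38619698  0.63585259 -0.33277044  1.7519836   0.2754327   0.7960436
  1.54317745] [-0.21918766 -0.42089234 -0.44088777]
(np.float64(280.8257359331), np.float64(239.65369284863502))
(np.float64(280.87998372664566), np.float64(253.23950678490263))
(np.float64(280.89877548673326), np.float64(257.9457139759819))
(np.float64(280.91206683871883), np.float64(261.2743993147908))
```

View pics/w10.png

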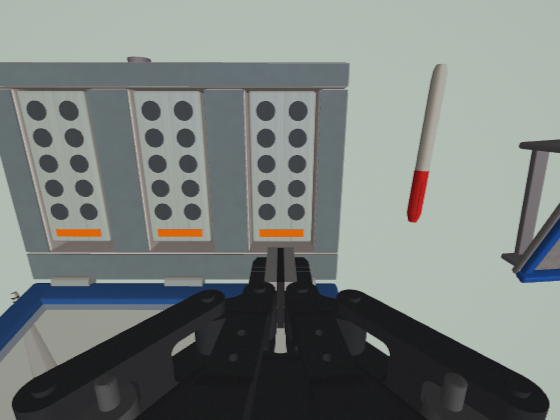

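Request:
carry_out(
  deltas=[
    [0,0,0,-30,0,0,0],
    [0,0,0,-50,0,0,0],
    [0,0,0,-58,0,0,0],
    [0,0,0,-62,0,0,0],
    [0,0,0,-64,0,0,0],
  ],
)

```text
time: 14.3
ee_pos: [563.7, -123.1, 36.0]
orientation: [0.001, 0.688, 0.725, 0.0]
wrist_force: [-0.8, -0.3, 0.4]
gripper_width: -0.5
```

Request:
carry_out(
  deltas=[
    [0,0,0,-2,0,0,0],
    [0,0,0,-4,0,0,0],
  ],
)

```text
time: 14.55
ee_pos: [563.4, -123.0, 31.7]
orientation: [0.0, 0.688, 0.725, 0.0]
wrist_force: [-0.3, 0.5, 0.3]
gripper_width: -0.2
```

Request:
carry_out(
  deltas=[
    [0,0,0,-2,0,0,0],
    [0,0,0,-4,0,0,0],
  ],
)

```text
time: 14.8
ee_pos: [562.9, -123.0, 27.2]
orientation: [0.0, 0.688, 0.725, -0.0]
wrist_force: [0.5, -0.3, 0.2]
gripper_width: 0.1
```

```bash
python3 - <<'E'
from h import *
c=snap('wrist','w11.png');s=snap('scene','c11.png');u=[int(x) for x in proj(s,[563,-123,60])]
cv2.imwrite('pics/z11.png',cv2.resize(s['pixels'][u[1]-50:u[1]+50,u[0]-60:u[0]+60],None,fx=6,fy=6,interpolation=2))
E
```

```text
(no output)
```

View pics/w11.png

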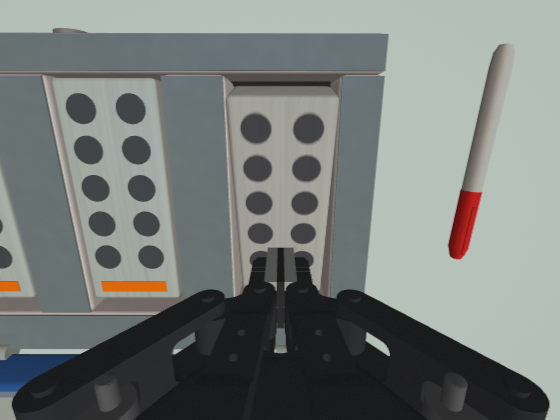

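View pics/z11.png

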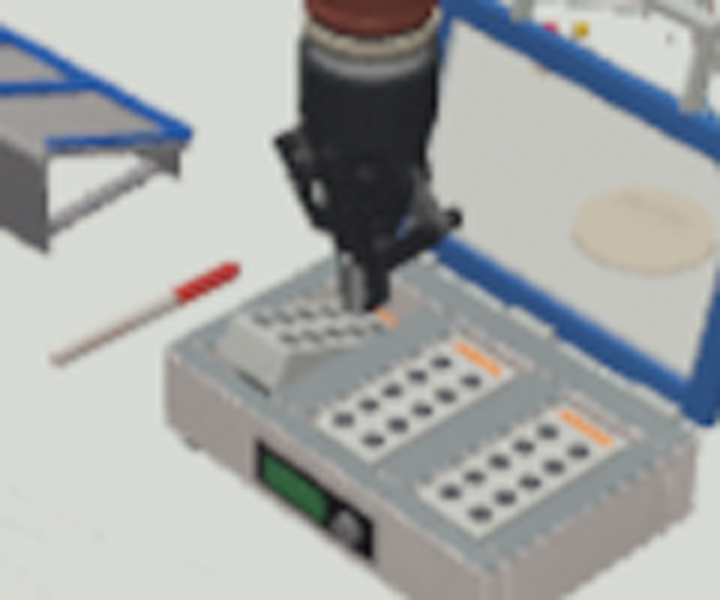

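Request:
carry_out(
  deltas=[
    [0,0,0,25,0,0,0],
    [0,-10,0,60,0,0,0],
    [66,-40,-2,70,0,0,0],
    [66,-68,-4,70,0,0,0],
    [66,-68,-4,70,0,0,0],
    [66,-68,-4,50,0,0,0],
    [66,-68,-4,30,0,0,0],
    [66,-68,-4,20,0,0,0],
    [66,-68,-4,16,0,0,0],
  ],
)

```text
time: 16.02
ee_pos: [495.5, -126.8, 42.8]
orientation: [-0.0, 0.688, 0.725, 0.0]
wrist_force: [-0.8, -0.1, 0.0]
gripper_width: 56.5
```

```bash
python3 - <<'E'
from h import *
c=snap('wrist','w12.png');o=arm.get_obs();print(o['ee_pos'],o['wrist_force'],o['gripper_width'])
s=snap('side','s12.png');u=[int(x) for x in proj(s,[495,-127,70])]
cv2.imwrite('pics/z12.png',cv2.resize(s['pixels'][u[1]-50:u[1]+50,u[0]-60:u[0]+60],None,fx=6,fy=6,interpolation=2))
E
```

```text
[ 495.30808203 -126.7684546    42.72615803] [0.31588287 0.57194233 0.44529749] 56.566531333537384
```

View pics/w12.png

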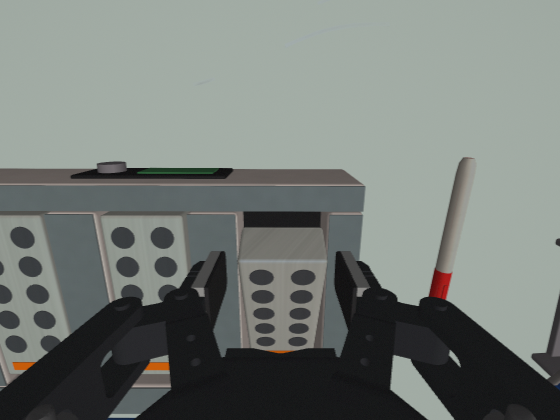

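View pics/z12.png

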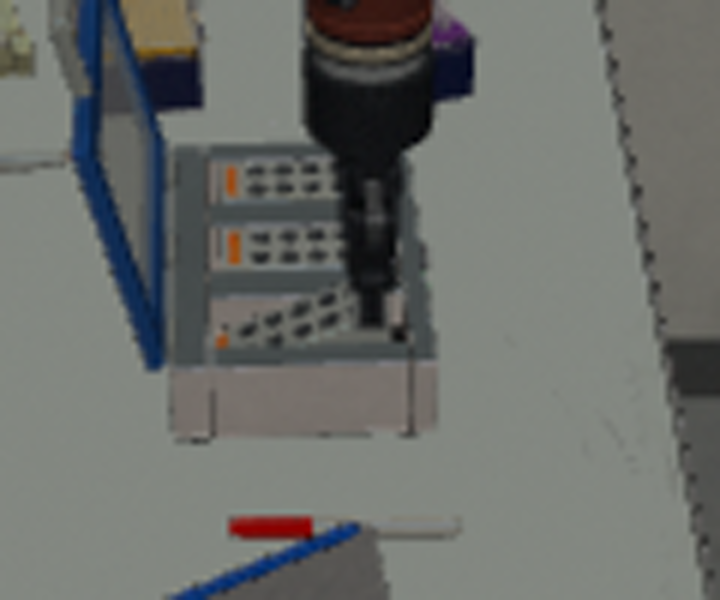

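Request:
carry_out(
  deltas=[
    [66,0,0,-3,0,0,0],
    [66,0,0,-5,0,0,0],
    [66,0,0,-5,0,0,0],
  ],
)

```text
time: 16.5
ee_pos: [495.0, -127.0, 38.4]
orientation: [0.0, 0.688, 0.725, -0.0]
wrist_force: [0.3, 0.5, 0.4]
gripper_width: 56.2
```

Request:
carry_out(
  deltas=[
    [66,0,0,-2,0,0,0],
    [66,0,0,-2,0,0,0],
  ],
)

```text
time: 16.75
ee_pos: [494.8, -127.0, 36.2]
orientation: [-0.0, 0.688, 0.725, -0.0]
wrist_force: [0.2, -0.3, -0.7]
gripper_width: 56.4
```

Request:
carry_out(
  deltas=[
    [66,0,0,-2,0,0,0],
    [66,0,0,-2,0,0,0],
  ],
)

```text
time: 17.0
ee_pos: [494.8, -127.0, 34.1]
orientation: [-0.0, 0.688, 0.725, -0.0]
wrist_force: [-0.6, 0.5, -0.4]
gripper_width: 56.4
```

Request:
carry_out(
  deltas=[
    [66,0,0,-2,0,0,0],
    [66,0,0,-2,0,0,0],
  ],
)

```text
time: 17.25
ee_pos: [494.8, -126.9, 32.1]
orientation: [-0.0, 0.688, 0.725, -0.0]
wrist_force: [-0.6, 0.2, -0.2]
gripper_width: 56.4
```

Request:
carry_out(
  deltas=[
    [66,0,0,-2,0,0,0],
    [66,0,0,-2,0,0,0],
  ],
)

```text
time: 17.5
ee_pos: [494.8, -126.9, 30.1]
orientation: [-0.0, 0.688, 0.725, -0.0]
wrist_force: [-0.4, 0.1, 0.1]
gripper_width: 56.6
```

Request:
carry_out(
  deltas=[
    [66,0,0,-2,0,0,0],
    [66,0,0,-2,0,0,0],
  ],
)

```text
time: 17.75
ee_pos: [494.8, -127.0, 28.2]
orientation: [-0.0, 0.688, 0.725, -0.0]
wrist_force: [0.3, -0.4, 0.4]
gripper_width: 56.4
```

```bash
python3 - <<'E'
from h import *
c=snap('wrist','w13.png')
s=snap('side','s13.png');u=[int(x) for x in proj(s,[495,-127,70])]
cv2.imwrite('pics/z13.png',cv2.resize(s['pixels'][u[1]-25:u[1]+30,u[0]-30:u[0]+30],None,fx=10,fy=10,interpolation=2))
E
```

```text
(no output)
```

View pics/z13.png

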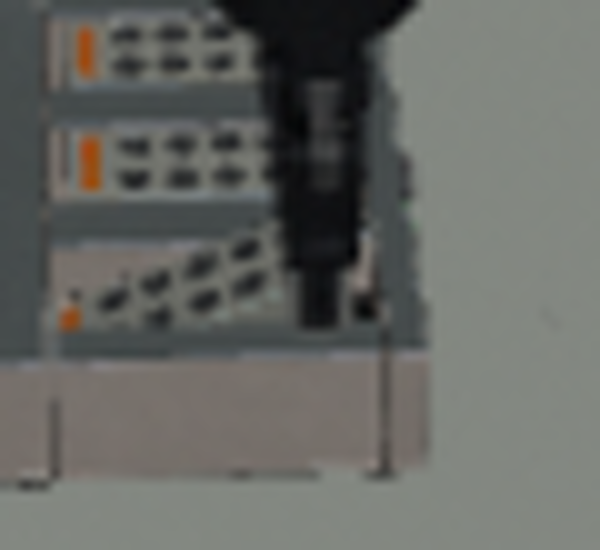

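View pics/w13.png

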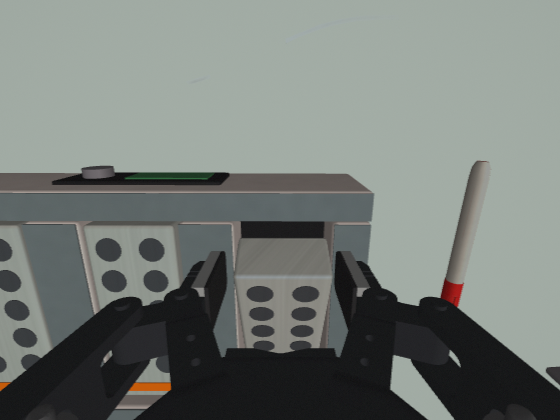

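```bash
python3 - <<'E'
from h import *
s=snap('side','t.png');u=[int(x) for x in proj(s,[495,-127,70])]
for z in [56,62,66,70,75]: print(z,((np.array(proj(s,[495,-92,z]))-[u[0]-30,u[1]-25])*10).round())
E
```

```text
56 [310. 345.]
62 [311. 332.]
66 [311. 323.]
70 [311. 314.]
75 [311. 303.]
```

Request:
carry_out(
  deltas=[
    [66,0,0,-1.5,0,0,0],
    [66,0,0,-1.5,0,0,0],
  ],
)

```text
time: 18.15
ee_pos: [495.1, -127.0, 27.8]
orientation: [0.0, 0.688, 0.725, -0.0]
wrist_force: [-1.1, 0.0, 8.1]
gripper_width: 56.7
```

Request:
carry_out(
  deltas=[
    [66,0,0,-1.5,0,0,0],
    [66,0,0,-1.5,0,0,0],
  ],
)

```text
time: 18.4
ee_pos: [495.2, -127.0, 27.7]
orientation: [0.001, 0.688, 0.725, -0.0]
wrist_force: [-4.8, -0.9, 19.3]
gripper_width: 56.7
```

Request:
carry_out(
  deltas=[
    [66,0,0,7.5,0,0,0],
    [66,0,0,7.5,0,0,0],
    [40,0,0,7.5,0,0,0],
    [40,0,0,7.5,0,0,0],
    [40,0,0,7.5,0,0,0],
    [40,0,0,7.5,0,0,0],
  ],
  squeeze=80,
)

```text
time: 19.15
ee_pos: [495.0, -127.0, 32.8]
orientation: [0.0, 0.688, 0.725, 0.0]
wrist_force: [-0.3, -0.1, 2.3]
gripper_width: 44.1
```

```bash
python3 - <<'E'
from h import *
c=snap('wrist','w14.png');o=arm.get_obs();print(o['ee_pos'],o['wrist_force'],o['wrist_torque'],o['gripper_width'])
E
```

```text
[ 495.05761924 -126.94640404   32.8074099 ] [-1.41953728  0.06215996  3.26702156] [ 0.00656635  0.00825142 -0.09721341] 43.9905772676033
```

View pics/w14.png

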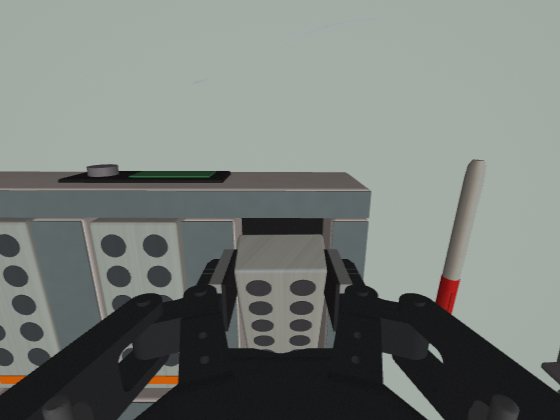

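Request:
carry_out(
  deltas=[
    [40,0,0,8,0,0,0],
    [40,0,0,20,0,0,0],
    [40,0,0,40,0,0,0],
    [40,0,0,65,0,0,0],
    [40,0,0,90,0,0,0],
    [40,0,0,115,0,0,0],
    [40,0,0,115,0,0,0],
  ],
)

```text
time: 20.08
ee_pos: [496.2, -127.2, 149.7]
orientation: [0.002, 0.688, 0.725, 0.001]
wrist_force: [0.8, 0.5, -2.3]
gripper_width: 43.9
```

```bash
python3 - <<'E'
from h import *
c=snap('wrist','w15.png');s=snap('side','s15.png');d=snap('scene','c15.png');o=arm.get_obs();print(o['ee_pos'],o['wrist_force'],o['gripper_width'])
cv2.imwrite('pics/z15.png',cv2.resize(s['pixels'][130:320,220:330],None,fx=3.1,fy=3.1,interpolation=2))
cv2.imwrite('pics/z15c.png',cv2.resize(d['pixels'][120:270,200:380],None,fx=4,fy=4,interpolation=2))
E
```

```text
[ 493.79899505 -126.91970829  146.84571437] [-0.74150255 -0.73049493 -3.37133307] 43.9837936084151
```

View pics/z15.png

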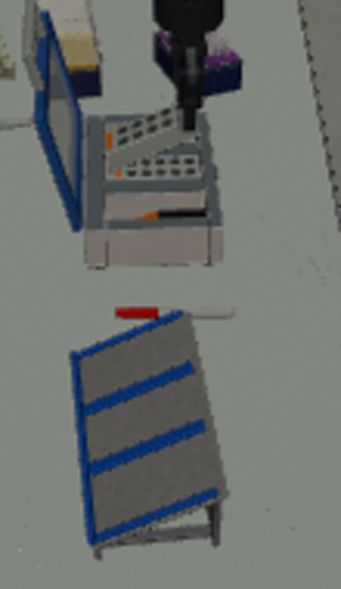

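View pics/z15c.png

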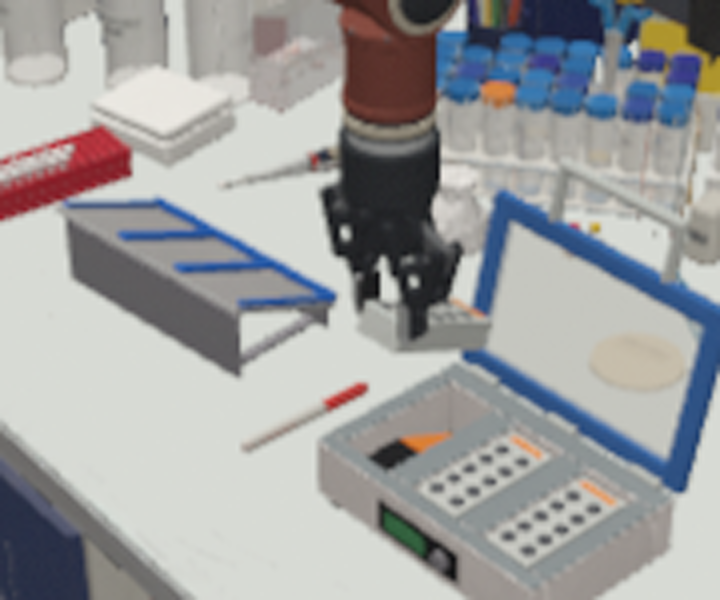

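View pics/w15.png

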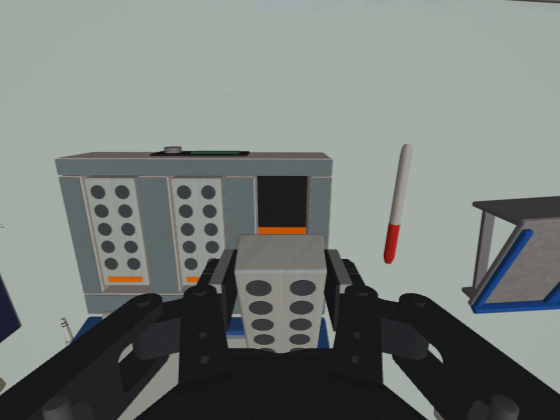

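```bash
python3 - <<'E'
from h import *
s=snap('side','t.png');d=snap('scene','t.png')
S=lambda x,y:(220+x/3.1,130+y/3.1);D=lambda x,y:(200+x/4,120+y/4)
for n,a,b in [('lipR',(335,297),(72,355)),('lipL',(160,200),(92,543)),('hiL',(65,205),(222,493)),('hiR',(240,305),(183,312))]:
    X,e=tri(d,D(*a),s,S(*b));print(n,X.round(1),round(e,1),onz(d,*D(*a),82 if 'hi' in n else 36).round(1),onz(s,*S(*b),82 if 'hi' in n else 36).round(1))
E
```

```text
lipR [618.9 101.   32.1] 1.3 [616.2  96.6  36. ] [617.9 105.6  36. ]
lipL [588.9 344.5  32.3] 4.8 [588.5 339.7  36. ] [586.5 348.7  36. ]
hiL [472.7 328.1  80.7] 5.0 [474.4 326.3  82. ] [470.5 330.6  82. ]
hiR [502.6  87.9  81. ] 2.6 [503.4  86.9  82. ] [501.5  89.9  82. ]
```

```bash
cat > blk.py <<'E'
from h import *
# solve near-face bottom (a,z) rel to tool along yaw direction from rows of bottom/top near edges
def nb(c,P,yaw,vb,vt,col=281,tilt=0.419):
    u=np.array([np.cos(yaw),np.sin(yaw)])
    def line(v):
        o,d=ray(c,col,v); o=o-P
        return np.array([o[:2]@u,o[2]]),np.array([d[:2]@u,d[2]])
    (o1,d1),(o2,d2)=line(vb),line(vt)
    off=26*np.array([np.sin(tilt),np.cos(tilt)])
    A=np.array([d1,-d2]).T
    s=np.linalg.solve(A,o2-off-o1)
    b=o1+s[0]*d1
    cen=b+55*np.array([np.cos(tilt),-np.sin(tilt)])+13*np.array([np.sin(tilt),np.cos(tilt)])
    return b,cen
E
python3 - <<'E'
from blk import *
a=cv2.imread('pics/w15.png')[225:300,220:340]
cv2.imwrite('pics/z15w.png',cv2.resize(a,None,fx=6,fy=6,interpolation=2))
c=snap('wrist','t.png');o=arm.get_obs();print(o['ee_pos'])
cv2.imwrite('pics/z16w.png',cv2.resize(c['pixels'][225:300,220:340],None,fx=6,fy=6,interpolation=2))
P=o['ee_pos']
for vb,vt in [(237,275),(236.5,275.5),(236,275)]: print(nb(c,P,.053,vb,vt))
E
```

```text
[ 494.07096519 -126.81252988  146.67084096]
(array([-10.15524463,  19.3988554 ]), array([45.37606188,  8.89771275]))
(array([-11.88217179,  23.0220092 ]), array([43.64913473, 12.52086656]))
(array([-12.23701438,  23.1834084 ]), array([43.29429213, 12.68226575]))
```

View pics/z16w.png

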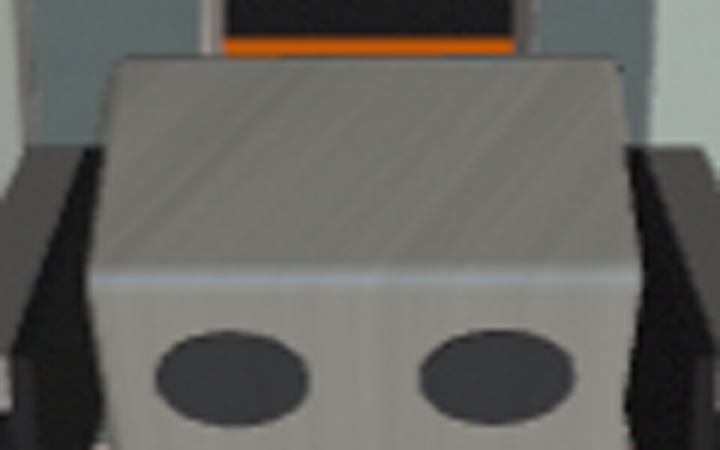

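```bash
python3 - <<'E'
from blk import *
c=snap('wrist','t.png');P=arm.get_obs()['ee_pos']
for vb,vt in [(234.7,270),(235,270),(234.7,270.5)]: print(nb(c,P,.053,vb,vt))
for v,D in [(234.7,161.2),(270,147.7)]:
    X=c['R'].T@(np.array([(281-c['cx'])/c['fx']*D,(v-c['cy'])/c['fy']*D,D])-c['t']);print(X-P)
E
```

```text
(array([-7.85461857,  9.7776615 ]), array([47.67668794, -0.72348115]))
(array([-7.14110939,  8.43018092]), array([48.39019712, -2.07096173]))
(array([-8.6367095 , 11.79587106]), array([46.89459701,  1.29472841]))
[-12.5657273   -0.67959915  21.98219359]
[-0.47744139 -0.0941193  39.58160025]
```

Request:
carry_out(
  deltas=[
    [40,0,20,0,0,0,0.01],
    [40,0,55,0,0,0,0.02],
    [40,0,100,0,0,0,0.03],
    [40,0,150,0,0,0,0.04],
    [40,0,200,0,0,0,0.05],
    [40,0,250,0,0,0,0.06],
    [40,0,300,0,0,0,0.07],
    [40,1,350,0,0,0,0.07],
    [40,1,395,0,0,0,0.07],
    [40,1,415,0,0,0,0.07],
  ],
)

```text
time: 21.68
ee_pos: [493.5, 293.4, 147.8]
orientation: [-0.002, 0.66, 0.751, 0.001]
wrist_force: [0.0, -0.7, -1.8]
gripper_width: 43.5
```

Request:
carry_out(
  deltas=[
    [40,0,0,-10,0,0,0],
    [40,0,0,-25,0,0,0],
    [40,0,0,-35,0,0,0],
    [40,0,0,-35,0,0,0],
  ],
)

```text
time: 22.18
ee_pos: [495.5, 285.9, 111.3]
orientation: [-0.0, 0.663, 0.748, -0.002]
wrist_force: [0.4, 0.2, -2.2]
gripper_width: 43.6
```

```bash
python3 - <<'E'
from h import *
c=snap('wrist','w17.png');s=snap('side','s17.png');d=snap('scene','c17.png');o=arm.get_obs();print(o['ee_pos'],o['orientation'],o['wrist_force'],o['gripper_width'])
cv2.imwrite('pics/z17.png',cv2.resize(s['pixels'][200:320,220:330],None,fx=5,fy=5,interpolation=2))
cv2.imwrite('pics/z17c.png',cv2.resize(d['pixels'][100:250,180:330],None,fx=4,fy=4,interpolation=2))
E
```

```text
[496.42652683 287.78579858 113.11892721] [1.28061695e-04 6.62887169e-01 7.48719218e-01 3.41199313e-04] [ 0.07364625  0.05095448 -2.82040479] 44.15001703164555
```

View pics/z17.png

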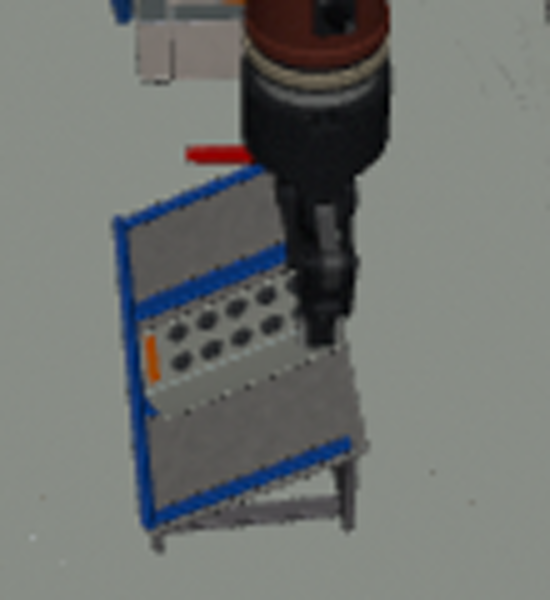

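View pics/z17c.png

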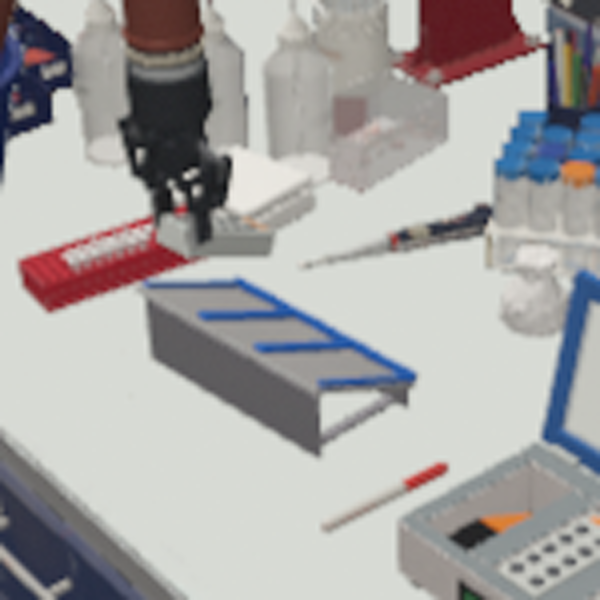

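View pics/w17.png

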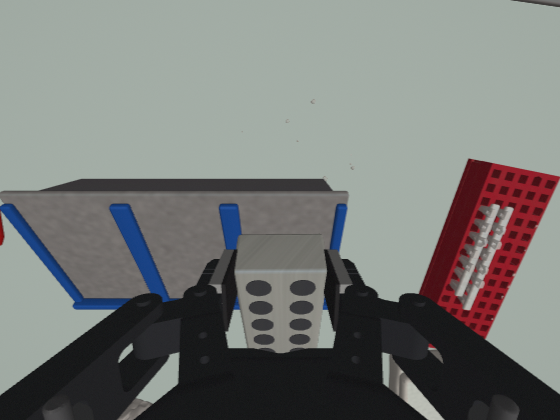

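```bash
python3 - <<'E'
from h import *
c=snap('wrist','t.png');P=arm.get_obs()['ee_pos'];print(P)
for p in [(10,207),(120,207),(230,207),(341,207)]: print('rib',onz(c,*p,85).round(1))
print('corner',onz(c,348,192,82),onz(c,2,192,82), 'lip',onz(c,80,305,36))
u=np.array([.9924,.1227]);n=np.array([-.1227,.9924]);Dc=np.array([545.8,215.4])
for p in [(10,207),(120,207),(230,207),(341,207)]:
  X=onz(c,*p,85)[:2]-Dc;print(X@u,X@n)
E
```

```text
[496.44118347 288.0047305  113.27870348]
rib [506.   95.4  85. ]
rib [496.5 172.8  85. ]
rib [487.1 250.3  85. ]
rib [477.5 328.5  85. ]
corner [466.73673272 332.19151751  82.        ] [496.58605603  88.58033952  82.        ] lip [619.47489464 105.13115672  36.        ]
-54.18813536237866 -114.17400532077752
-54.09996962175524 -36.183344889281834
-54.01175854886358 41.847416079128465
-53.92269956926102 120.62822807524567
```

Request:
carry_out(
  deltas=[
    [40,0,1,-15,0,0,0],
    [40,0,2,-30,0,0,0],
    [40,0,2.5,-45,0,0,0],
    [40,0,2.5,-52,0,0,0],
    [40,0,2.5,-52,0,0,0],
  ],
)

```text
time: 23.0
ee_pos: [495.5, 290.3, 59.9]
orientation: [-0.0, 0.663, 0.749, -0.001]
wrist_force: [0.1, 0.0, -3.1]
gripper_width: 43.6
```

Request:
carry_out(
  deltas=[
    [40,0,0,-2,0,0,0],
    [40,0,0,-2,0,0,0],
  ],
)

```text
time: 23.25
ee_pos: [496.2, 290.7, 59.1]
orientation: [0.0, 0.663, 0.749, 0.0]
wrist_force: [-0.6, 0.1, -2.3]
gripper_width: 44.0
```

Request:
carry_out(
  deltas=[
    [40,0,0,-2,0,0,0],
    [40,0,0,-2,0,0,0],
  ],
)

```text
time: 23.5
ee_pos: [496.0, 290.4, 56.8]
orientation: [0.0, 0.663, 0.749, -0.0]
wrist_force: [-0.2, -0.1, -1.7]
gripper_width: 43.6
```

```bash
python3 - <<'E'
from h import *
c=snap('wrist','w18.png');s=snap('side','s18.png')
cv2.imwrite('pics/z18.png',cv2.resize(s['pixels'][200:320,220:330],None,fx=5,fy=5,interpolation=2))
E
```

```text
(no output)
```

View pics/z18.png

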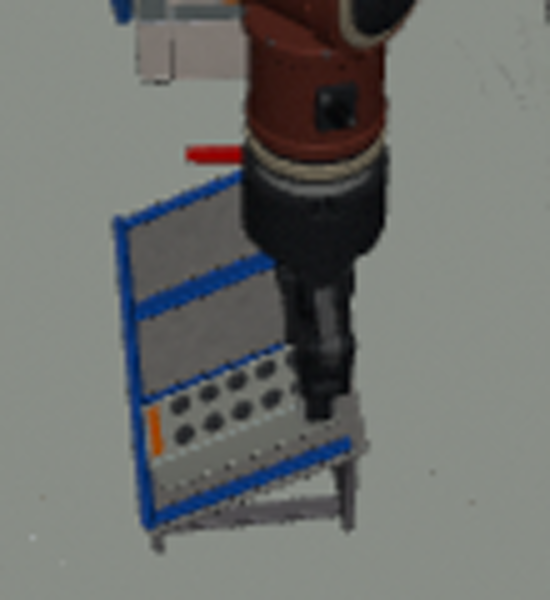

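View pics/w18.png

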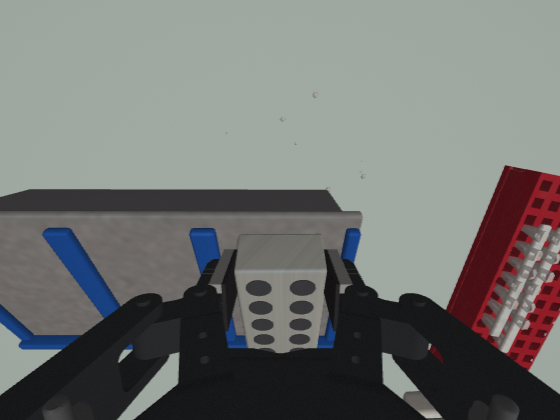

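Request:
carry_out(
  deltas=[
    [40,0,0,-1,0,0,0],
    [40,0,0,-2,0,0,0],
  ],
)

```text
time: 23.85
ee_pos: [496.0, 290.5, 54.8]
orientation: [0.0, 0.663, 0.749, -0.0]
wrist_force: [-0.5, -0.8, -1.9]
gripper_width: 43.7
```

Request:
carry_out(
  deltas=[
    [40,0,0,-1,0,0,0],
    [40,0,0,-2,0,0,0],
  ],
)

```text
time: 24.1
ee_pos: [496.7, 290.9, 53.6]
orientation: [0.0, 0.663, 0.749, 0.001]
wrist_force: [0.2, -0.9, 5.5]
gripper_width: 43.9
```

Request:
carry_out(
  deltas=[
    [40,0,0,-1,0,0,0],
    [40,0,0,-1,0,0,0],
  ],
)

```text
time: 24.35
ee_pos: [497.3, 291.1, 53.4]
orientation: [0.001, 0.663, 0.749, 0.001]
wrist_force: [-0.3, -0.3, 6.8]
gripper_width: 44.1
```

Request:
carry_out(
  deltas=[
    [46,0,0,1.5,0,0,0],
    [56,0,0,2,0,0,0],
    [64,0,0,2,0,0,0],
    [64,0,0,4,0,0,0],
    [64,0,0,4,0,0,0],
    [64,0,0,20,0,0,0],
    [64,0,0,50,0,0,0],
    [64,0,0,90,0,0,0],
    [64,0,0,90,0,0,0],
  ],
)

```text
time: 25.48
ee_pos: [498.2, 292.6, 146.3]
orientation: [0.001, 0.663, 0.749, 0.004]
wrist_force: [0.5, 0.6, -0.2]
gripper_width: 54.7
```

```bash
python3 - <<'E'
from h import *
c=snap('wrist','w19.png');s=snap('side','s19.png')
cv2.imwrite('pics/z19.png',cv2.resize(s['pixels'][200:320,220:330],None,fx=5,fy=5,interpolation=2))
E
```

```text
(no output)
```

View pics/z19.png

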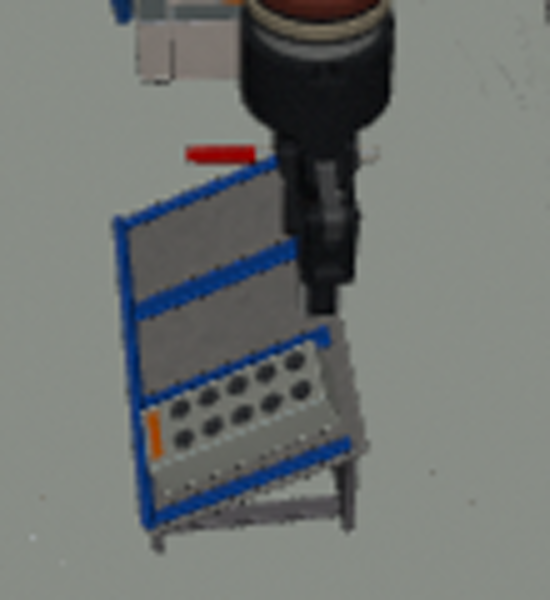

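View pics/w19.png

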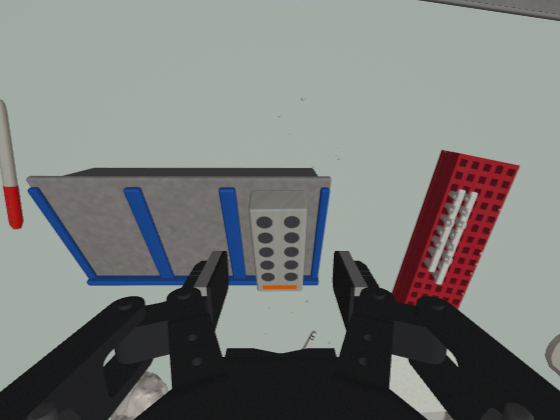

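```bash
cat > deck.py <<'E'
from h import *
def dframe(Dc,yaw,t=.4189):
    c,s=np.cos(yaw),np.sin(yaw)
    x=np.array([c*np.cos(t),s*np.cos(t),-np.sin(t)]);y=np.array([-s,c,0]);z=np.cross(x,y);return np.array(Dc,float),np.array([x,y,z])
def ondeck(c,u,v,D,h):
    o,d=ray(c,u,v);o0,M=D;a=M@(o-o0);b=M@d;return a+b*(h-a[2])/b[2]
def fromdeck(D,p): return D[0]+D[1].T@np.array(p,float)
E
python3 - <<'E'
from deck import *
c=snap('wrist','t.png')
D=dframe([545,218,55],.1227)
for p in [(250,207),(306,207),(302,291),(258,291)]: print('blk',ondeck(c,*p,D,26).round(1))
print('rib',[ondeck(c,*p,D,6).round(1) for p in [(132,188),(229,188),(325,188),(37,188)]])
print('hi',ondeck(c,30,178,D,0),ondeck(c,329,178,D,0)); print('lip',ondeck(c,90,278,D,10),ondeck(c,318,278,D,10),ondeck(c,90,285,D,10))
E
```

```text
blk [-67.4  55.2  26. ]
blk [-67.4  96.6  26. ]
blk [39.6 98.8 26. ]
blk [39.6 55.9 26. ]
rib [array([-70.1, -38.8,   6. ]), array([-70.1,  37.3,   6. ]), array([-70.1, 112.7,   6. ]), array([ -70.1, -113.4,    6. ])]
hi [ -75.49192928 -119.77521611    0.        ] [-7.54837176e+01  1.16043773e+02 -2.84217094e-14]
lip [  40.40601918 -116.13712951   10.        ] [ 40.50519637 116.10469792  10.        ] [  52.41251218 -121.16771056   10.        ]
```

```bash
python3 - <<'E'
from deck import *
import pickle
c=snap('wrist','w20.png');pickle.dump(c,open('c20.pkl','wb'));print(arm.get_obs()['ee_pos'])
cv2.imwrite('pics/z20.png',cv2.resize(c['pixels'][150:310,10:350],None,fx=2.3,fy=2.3,interpolation=2))
E
```

```text
[495.41741465 289.90209327 141.24492424]
```

View pics/z20.png

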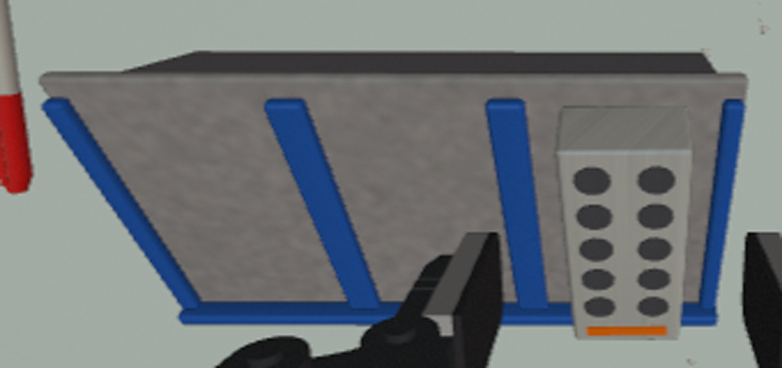

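```bash
python3 - <<'E'
from deck import *
import pickle
c=pickle.load(open('c20.pkl','rb'))
f=lambda x,y:(10+x/2.3,150+y/2.3)
D=dframe([545,218,55],.1227)
print('blk',[ondeck(c,*f(*p),D,26).round(1) for p in [(557,152),(690,150),(680,338),(575,338)]])
print('rib',[ondeck(c,*f(*p),D,6).round(1) for p in [(58,100),(285,100),(506,100),(734,100)]])
print('hi',[ondeck(c,*f(*p),D,0).round(1) for p in [(42,75),(746,75)]])
print('lip inner',[ondeck(c,*f(*p),D,10).round(1) for p in [(200,308),(715,308)]],'lip foot',[ondeck(c,*f(*p),D,0).round(1) for p in [(200,302),(700,302)]])
E
```

```text
blk [array([-59.6,  56. ,  26. ]), array([-60.5,  99.5,  26. ]), array([ 47.6, 102.3,  26. ]), array([47.6, 57.1, 26. ])]
rib [array([ -65.8, -117.1,    6. ]), array([-65.8, -38.9,   6. ]), array([-65.8,  37.3,   6. ]), array([-65.8, 115.9,   6. ])]
hi [array([ -72. , -123.1,    0. ]), array([-72.1, 120.1,   0. ])]
lip inner [array([  48.6, -112.4,   10. ]), array([ 48.5, 119.2,  10. ])] lip foot [array([  57.9, -120.9,    0. ]), array([ 57.8, 114. ,   0. ])]
```

Request:
carry_out(
  deltas=[
    [0,0,-30,10,0,0,-0.01],
    [0,0,-80,10,0,0,-0.02],
    [0,0,-135,10,0,0,-0.03],
    [0,0,-190,10,0,0,-0.04],
    [0,10,-245,10,0,0,-0.05],
    [0,20,-300,10,0,0,-0.06],
    [0,35,-355,10,0,0,-0.07],
    [0,50,-410,10,0,0,-0.07],
    [0,65,-460,10,0,0,-0.07],
    [0,71,-491,0,0,0,-0.07],
  ],
)

```text
time: 26.92
ee_pos: [567.0, -204.3, 140.9]
orientation: [0.0, 0.69, 0.724, -0.001]
wrist_force: [-0.2, 0.7, -0.2]
gripper_width: -0.1
```

Request:
carry_out(
  deltas=[
    [0,0,0,-20,0,0,0],
    [0,0,0,-50,0,0,0],
    [0,0,0,-75,0,0,0],
    [0,0,0,-90,0,0,0],
    [0,0,0,-90,0,0,0],
  ],
)

```text
time: 27.55
ee_pos: [565.9, -200.1, 50.3]
orientation: [-0.002, 0.688, 0.725, -0.001]
wrist_force: [-0.1, -0.5, 0.0]
gripper_width: 0.0
```

```bash
python3 - <<'E'
from h import *
c=snap('wrist','w21.png');print(arm.get_obs()['ee_pos'])
E
```

```text
[ 566.86835772 -200.34679768   51.47592687]
```

View pics/w21.png

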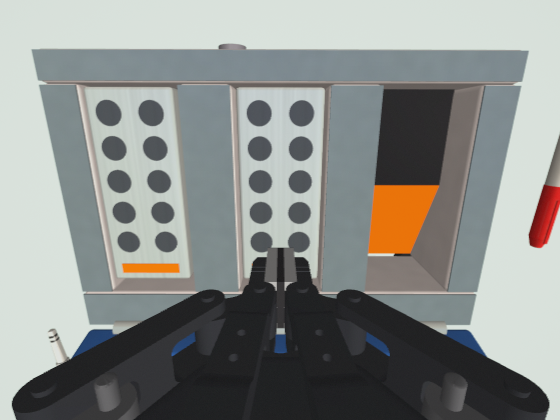

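Good alignment. Press to about reported z 26 as before.

Request:
carry_out(
  deltas=[
    [0,0,0,-8,0,0,0],
    [0,0,0,-14,0,0,0],
    [0,0,0,-18,0,0,0],
    [0,0,0,-22,0,0,0],
    [0,0,0,-25,0,0,0],
    [0,0,0,-25,0,0,0],
  ],
)

```text
time: 28.35
ee_pos: [566.8, -200.5, 26.5]
orientation: [-0.0, 0.688, 0.725, -0.0]
wrist_force: [-0.6, 0.4, -0.2]
gripper_width: -0.0
```

Request:
carry_out(
  deltas=[
    [0,0,0,25,0,0,0],
    [0,-10,0,60,0,0,0],
    [66,-40,-2,70,0,0,0],
    [66,-68,-4,70,0,0,0],
    [66,-68,-4,70,0,0,0],
    [66,-68,-4,50,0,0,0],
    [66,-68,-4,30,0,0,0],
    [66,-68,-4,18,0,0,0],
    [66,-68,-4,14,0,0,0],
    [66,-68,-4,14,0,0,0],
  ],
)

```text
time: 29.6
ee_pos: [499.5, -204.4, 40.9]
orientation: [0.0, 0.688, 0.725, 0.0]
wrist_force: [-0.2, -0.4, -0.0]
gripper_width: 56.3
```

```bash
python3 - <<'E'
from h import *
c=snap('wrist','w22.png');o=arm.get_obs();print(o['ee_pos'],o['gripper_width'])
E
```

```text
[ 499.60729904 -204.48084622   41.17885451] 56.562564927207
```

View pics/w22.png

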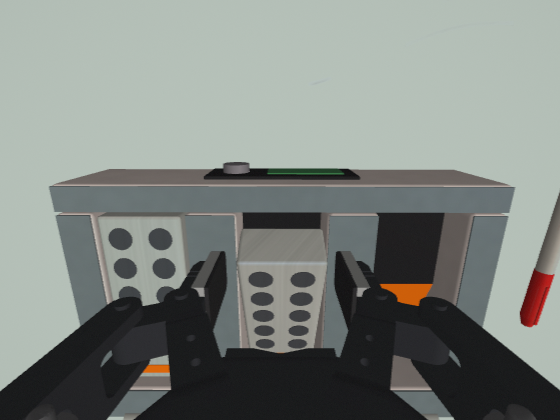

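Request:
carry_out(
  deltas=[
    [66,0,0,-4,0,0,0],
    [66,0,0,-8,0,0,0],
    [66,0,0,-8,0,0,0],
    [40,0,0,-8,0,0,0],
    [40,0,0,-8,0,0,0],
    [40,0,0,-8,0,0,0],
    [40,0,0,-8,0,0,0],
  ],
  squeeze=80,
)

```text
time: 30.52
ee_pos: [499.1, -204.4, 33.0]
orientation: [0.0, 0.688, 0.725, 0.0]
wrist_force: [-0.3, -0.9, 2.7]
gripper_width: 43.8
```

Request:
carry_out(
  deltas=[
    [40,0,0,8,0,0,0],
    [40,0,0,20,0,0,0],
    [40,0,0,40,0,0,0],
    [40,0,0,65,0,0,0],
    [40,0,0,90,0,0,0],
    [40,0,0,110,0,0,0],
    [40,0,0,110,0,0,0],
  ],
)

```text
time: 31.4
ee_pos: [500.1, -204.8, 144.6]
orientation: [0.002, 0.688, 0.725, 0.001]
wrist_force: [1.2, -0.1, -1.3]
gripper_width: 43.6
```

```bash
python3 - <<'E'
from h import *
s=snap('side','s23.png');c=snap('wrist','w23.png');o=arm.get_obs();print(o['ee_pos'],o['gripper_width'],o['wrist_force'])
cv2.imwrite('pics/z23.png',cv2.resize(s['pixels'][130:320,220:330],None,fx=3.1,fy=3.1,interpolation=2))
E
```

```text
[ 498.28213707 -204.41243667  142.49410007] 43.89828111967475 [ 0.31674874 -0.12137639 -3.36567353]
```

View pics/w23.png

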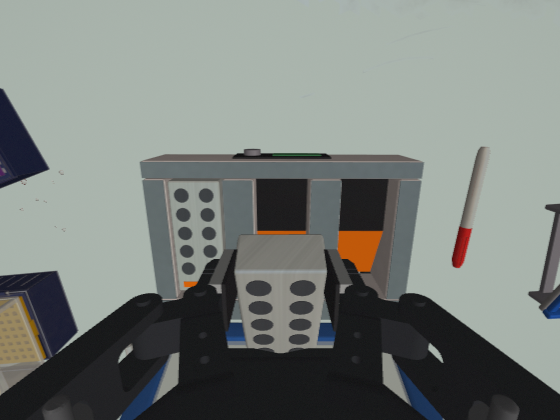

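View pics/z23.png

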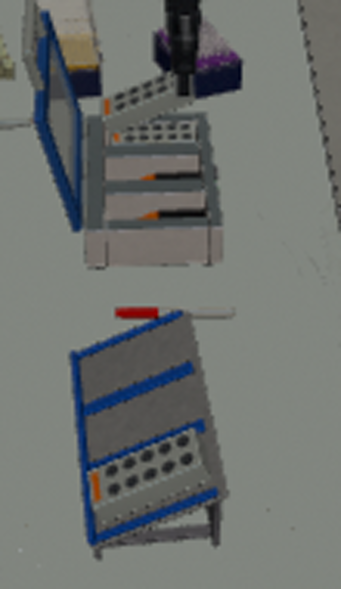

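Request:
carry_out(
  deltas=[
    [40,0,20,0,0,0,0.01],
    [40,0,55,0,0,0,0.02],
    [40,0,100,0,0,0,0.03],
    [40,2,150,0,0,0,0.04],
    [40,4,200,0,0,0,0.05],
    [40,6,250,0,0,0,0.06],
    [40,8,300,0,0,0,0.07],
    [40,8,350,0,0,0,0.07],
    [40,8,395,0,0,0,0.07],
    [40,8,418,0,0,0,0.07],
  ],
)

```text
time: 32.75
ee_pos: [504.2, 218.9, 142.1]
orientation: [-0.002, 0.66, 0.751, 0.0]
wrist_force: [0.4, -0.5, -2.5]
gripper_width: 43.8
```

Request:
carry_out(
  deltas=[
    [40,0,0,-10,0,0,0],
    [40,0,0,-25,0,0,0],
    [40,0,0,-40,0,0,0],
    [40,0,0,-50,0,0,0],
    [40,0,0,-50,0,0,0],
    [40,0,0,-50,0,0,0],
  ],
)

```text
time: 33.5
ee_pos: [507.4, 213.6, 93.1]
orientation: [0.0, 0.663, 0.749, 0.0]
wrist_force: [-0.0, -0.6, -2.7]
gripper_width: 43.7
```

```bash
python3 - <<'E'
from h import *
c=snap('wrist','w24.png');s=snap('side','s24.png');o=arm.get_obs();print(o['ee_pos'],o['wrist_force'],o['gripper_width'])
cv2.imwrite('pics/z24.png',cv2.resize(s['pixels'][200:320,220:330],None,fx=5,fy=5,interpolation=2))
E
```

```text
[507.4452718  213.75742963  93.39542202] [ 0.2252466   0.61739635 -1.30596302] 44.24103345184249
```

View pics/z24.png

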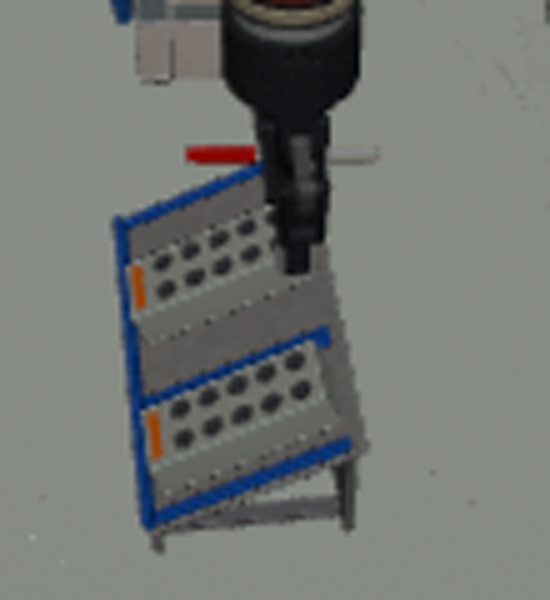

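View pics/w24.png

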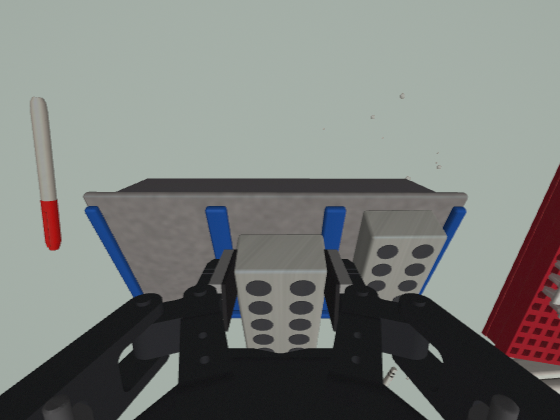

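Request:
carry_out(
  deltas=[
    [40,0,-2,-12,0,0,0],
    [40,0,-2,-24,0,0,0],
    [40,0,-2,-32,0,0,0],
    [40,0,-2,-36,0,0,0],
    [40,0,-2,-37,0,0,0],
    [40,0,-2,-37,0,0,0],
  ],
)

```text
time: 34.35
ee_pos: [507.2, 211.7, 56.0]
orientation: [0.0, 0.663, 0.749, 0.0]
wrist_force: [-0.7, -0.8, -2.0]
gripper_width: 44.2
```

Request:
carry_out(
  deltas=[
    [40,0,0,-1,0,0,0],
    [40,0,0,-2,0,0,0],
  ],
)

```text
time: 34.6
ee_pos: [507.1, 211.6, 54.0]
orientation: [0.0, 0.663, 0.749, 0.0]
wrist_force: [0.2, 0.9, -1.6]
gripper_width: 43.7
```

Request:
carry_out(
  deltas=[
    [40,0,0,-1,0,0,0],
    [40,0,0,-2,0,0,0],
  ],
)

```text
time: 34.85
ee_pos: [507.9, 211.9, 52.8]
orientation: [0.001, 0.663, 0.749, 0.001]
wrist_force: [-1.2, -0.9, 7.3]
gripper_width: 44.0
```

Contact. Release and rise.

Request:
carry_out(
  deltas=[
    [46,0,0,0.5,0,0,0],
    [56,0,0,1,0,0,0],
    [64,0,0,1,0,0,0],
    [64,0,0,3,0,0,0],
    [64,0,0,4,0,0,0],
    [64,0,0,20,0,0,0],
    [64,0,0,50,0,0,0],
    [64,0,0,90,0,0,0],
    [64,0,0,90,0,0,0],
    [64,0,0,90,0,0,0],
  ],
)

```text
time: 36.1
ee_pos: [506.7, 211.2, 142.1]
orientation: [0.0, 0.663, 0.749, -0.0]
wrist_force: [-0.2, -0.6, -0.4]
gripper_width: 54.6
```

```bash
python3 - <<'E'
from h import *
c=snap('wrist','w25.png');print(arm.get_obs()['ee_pos'])
E
```

```text
[506.33164249 210.99749875 141.35744398]
```

View pics/w25.png

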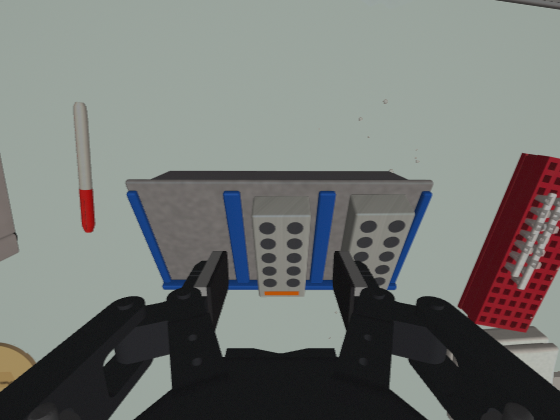

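Request:
carry_out(
  deltas=[
    [0,0,-30,10,0,0,-0.01],
    [0,0,-80,10,0,0,-0.02],
    [0,0,-135,10,0,0,-0.03],
    [0,0,-190,10,0,0,-0.04],
    [0,10,-245,10,0,0,-0.05],
    [0,20,-300,10,0,0,-0.06],
    [0,35,-355,10,0,0,-0.07],
    [0,50,-410,10,0,0,-0.07],
    [0,60,-460,10,0,0,-0.07],
    [0,64,-489.5,0,0,0,-0.07],
  ],
)

```text
time: 37.4
ee_pos: [570.4, -281.9, 140.5]
orientation: [-0.0, 0.69, 0.724, -0.001]
wrist_force: [-0.3, 1.0, -0.2]
gripper_width: -0.0
```

Request:
carry_out(
  deltas=[
    [0,0,0,-20,0,0,0],
    [0,0,0,-50,0,0,0],
    [0,0,0,-75,0,0,0],
    [0,0,0,-90,0,0,0],
    [0,0,0,-90,0,0,0],
  ],
)

```text
time: 38.02
ee_pos: [569.8, -277.5, 50.1]
orientation: [-0.002, 0.688, 0.725, -0.001]
wrist_force: [-0.4, 0.0, -0.1]
gripper_width: -0.1
```

```bash
python3 - <<'E'
from h import *
c=snap('wrist','w26.png');print(arm.get_obs()['ee_pos'])
E
```

```text
[ 570.86742403 -277.80671888   51.41029617]
```

View pics/w26.png

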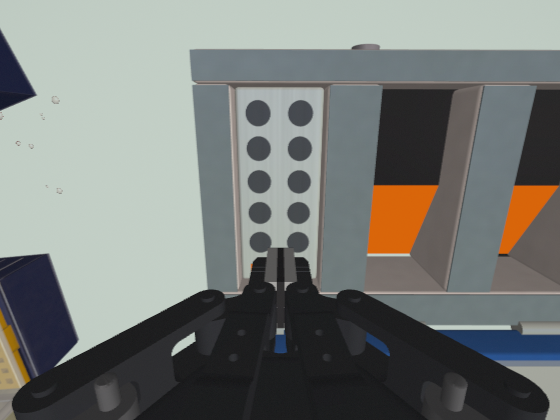

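Request:
carry_out(
  deltas=[
    [0,0,0,-8,0,0,0],
    [0,0,0,-14,0,0,0],
    [0,0,0,-18,0,0,0],
    [0,0,0,-22,0,0,0],
    [0,0,0,-25,0,0,0],
    [0,0,0,-25,0,0,0],
  ],
)

```text
time: 38.83
ee_pos: [570.7, -277.9, 26.5]
orientation: [-0.0, 0.688, 0.725, -0.0]
wrist_force: [0.2, -1.0, -0.6]
gripper_width: -0.2
```

Request:
carry_out(
  deltas=[
    [0,0,0,25,0,0,0],
    [0,-10,0,60,0,0,0],
    [66,-40,-2,70,0,0,0],
    [66,-68,-4,70,0,0,0],
    [66,-68,-4,70,0,0,0],
    [66,-68,-4,50,0,0,0],
    [66,-68,-4,30,0,0,0],
    [66,-68,-4,18,0,0,0],
    [66,-68,-4,14,0,0,0],
    [66,-68,-4,14,0,0,0],
  ],
)

```text
time: 40.08
ee_pos: [503.4, -281.9, 40.9]
orientation: [0.0, 0.688, 0.725, 0.0]
wrist_force: [0.1, 0.2, -1.1]
gripper_width: 56.5
```

```bash
python3 - <<'E'
from h import *
c=snap('wrist','w27.png');o=arm.get_obs();print(o['ee_pos'],o['gripper_width'])
E
```

```text
[ 503.59076963 -282.09513696   41.22708876] 56.062320293932714
```

View pics/w27.png

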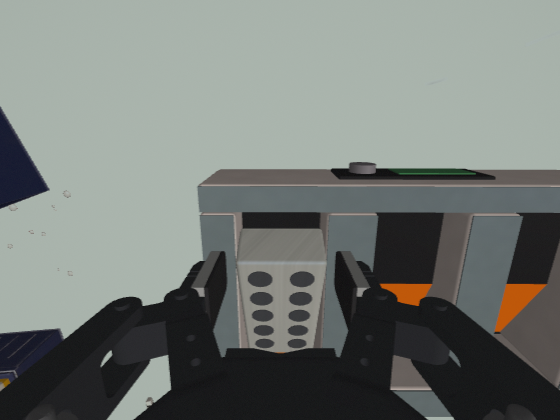

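Request:
carry_out(
  deltas=[
    [66,0,0,-4,0,0,0],
    [66,0,0,-8,0,0,0],
    [66,0,0,-8,0,0,0],
    [40,0,0,-8,0,0,0],
    [40,0,0,-8,0,0,0],
    [40,0,0,-8,0,0,0],
    [40,0,0,-8,0,0,0],
  ],
  squeeze=80,
)

```text
time: 41.0
ee_pos: [503.2, -282.0, 33.0]
orientation: [0.0, 0.688, 0.725, 0.0]
wrist_force: [0.1, -0.0, 0.5]
gripper_width: 43.6
```

Request:
carry_out(
  deltas=[
    [40,0,0,8,0,0,0],
    [40,0,0,20,0,0,0],
    [40,0,0,40,0,0,0],
    [40,0,0,65,0,0,0],
    [40,0,0,90,0,0,0],
    [40,0,0,110,0,0,0],
    [40,0,0,110,0,0,0],
  ],
)

```text
time: 41.88
ee_pos: [504.0, -282.5, 144.8]
orientation: [0.002, 0.688, 0.725, 0.001]
wrist_force: [0.0, 0.1, -1.6]
gripper_width: 43.9
```

```bash
python3 - <<'E'
from h import *
s=snap('side','s28.png');c=snap('wrist','w28.png');o=arm.get_obs();print(o['ee_pos'],o['gripper_width'],o['wrist_force'])
cv2.imwrite('pics/z28.png',cv2.resize(s['pixels'][130:320,220:330],None,fx=3.1,fy=3.1,interpolation=2))
E
```

```text
[ 502.26333934 -281.87637208  142.48233024] 44.04974478826138 [-1.14665172  0.01295331 -2.88075552]
```

View pics/z28.png

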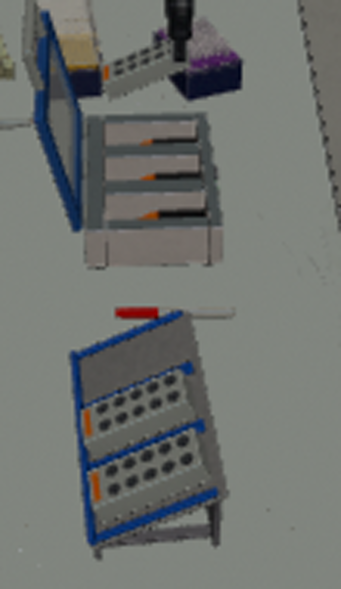

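View pics/w28.png

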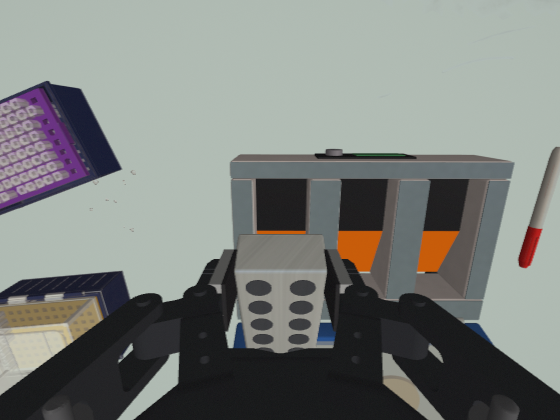

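Request:
carry_out(
  deltas=[
    [40,0,20,0,0,0,0.01],
    [40,0,55,0,0,0,0.02],
    [40,0,100,0,0,0,0.03],
    [40,2,150,0,0,0,0.04],
    [40,5,200,0,0,0,0.05],
    [40,8,250,0,0,0,0.06],
    [40,11,300,0,0,0,0.07],
    [40,13,350,0,0,0,0.07],
    [40,13.5,395,0,0,0,0.07],
    [40,13.5,416,0,0,0,0.07],
  ],
)

```text
time: 43.22
ee_pos: [514.1, 139.6, 142.3]
orientation: [-0.002, 0.66, 0.751, 0.0]
wrist_force: [-0.4, -0.9, -1.5]
gripper_width: 43.7
```

Request:
carry_out(
  deltas=[
    [40,0,0,-10,0,0,0],
    [40,0,0,-25,0,0,0],
    [40,0,0,-40,0,0,0],
    [40,0,0,-50,0,0,0],
    [40,0,0,-50,0,0,0],
    [40,0,0,-50,0,0,0],
  ],
)

```text
time: 43.98
ee_pos: [516.9, 134.0, 93.0]
orientation: [0.0, 0.663, 0.749, 0.0]
wrist_force: [-0.2, -0.3, -2.9]
gripper_width: 44.0
```

```bash
python3 - <<'E'
from h import *
c=snap('wrist','w29.png');s=snap('side','s29.png');o=arm.get_obs();print(o['ee_pos'],o['wrist_force'],o['gripper_width'])
cv2.imwrite('pics/z29.png',cv2.resize(s['pixels'][200:320,220:330],None,fx=5,fy=5,interpolation=2))
E
```

```text
[516.97676926 134.21055183  93.35573179] [ 0.3506283   0.35987089 -2.84369752] 43.919791011226636
```

View pics/z29.png

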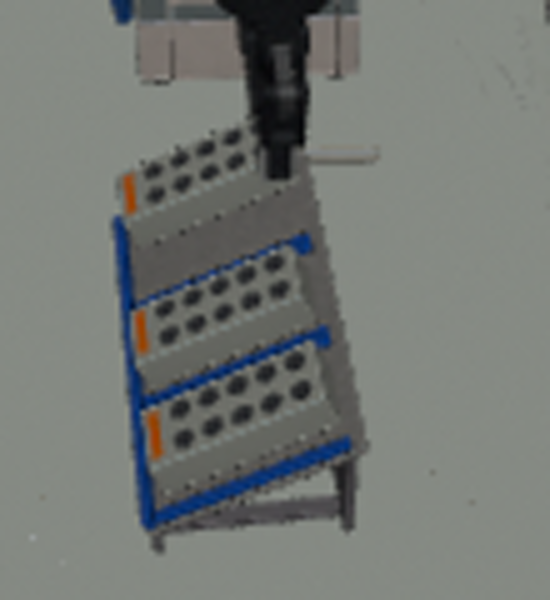

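View pics/w29.png

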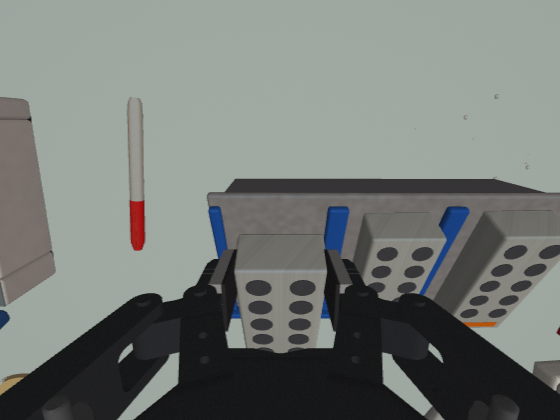

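Request:
carry_out(
  deltas=[
    [40,0,-1,-12,0,0,0],
    [40,0,-1,-24,0,0,0],
    [40,0,-1,-32,0,0,0],
    [40,0,-1,-36,0,0,0],
    [40,0,-1,-37,0,0,0],
    [40,0,-1,-37,0,0,0],
  ],
)

```text
time: 44.82
ee_pos: [516.7, 133.1, 55.9]
orientation: [0.0, 0.663, 0.749, 0.0]
wrist_force: [0.3, -0.1, -1.9]
gripper_width: 43.5
```

Request:
carry_out(
  deltas=[
    [40,0,0,-1,0,0,0],
    [40,0,0,-2,0,0,0],
  ],
)

```text
time: 45.08
ee_pos: [516.6, 133.1, 54.0]
orientation: [0.0, 0.663, 0.749, 0.0]
wrist_force: [0.3, -0.1, -2.5]
gripper_width: 44.4
```

Request:
carry_out(
  deltas=[
    [40,0,0,-1,0,0,0],
    [40,0,0,-2,0,0,0],
  ],
)

```text
time: 45.32
ee_pos: [517.4, 133.3, 52.7]
orientation: [0.001, 0.663, 0.749, 0.001]
wrist_force: [-0.7, -0.4, 7.6]
gripper_width: 44.0
```

Request:
carry_out(
  deltas=[
    [46,0,0,0.5,0,0,0],
    [56,0,0,1,0,0,0],
    [64,0,0,1,0,0,0],
    [64,0,0,3,0,0,0],
    [64,0,0,4,0,0,0],
    [64,0,0,20,0,0,0],
    [64,0,0,50,0,0,0],
    [64,0,0,90,0,0,0],
    [64,0,0,110,0,0,0],
    [64,0,0,110,0,0,0],
  ],
)

```text
time: 46.58
ee_pos: [517.8, 133.6, 164.3]
orientation: [0.001, 0.663, 0.749, 0.002]
wrist_force: [0.0, 0.1, -0.9]
gripper_width: 54.8
```

```bash
python3 - <<'E'
from h import *
c=snap('wrist','w30.png');s=snap('side','s30.png');print(arm.get_obs()['ee_pos'])
cv2.imwrite('pics/z30.png',cv2.resize(s['pixels'][200:320,220:330],None,fx=5,fy=5,interpolation=2))
E
```

```text
[516.02886478 132.75668932 161.69659948]
```

View pics/w30.png

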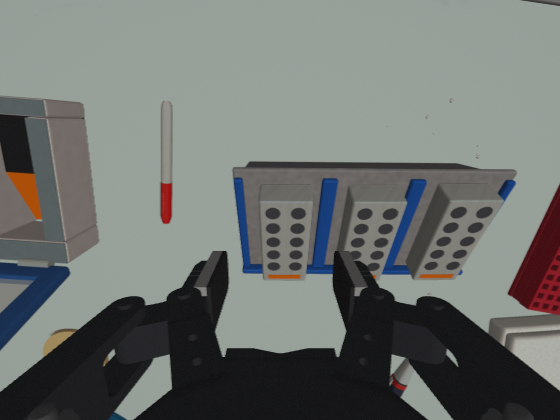

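View pics/z30.png

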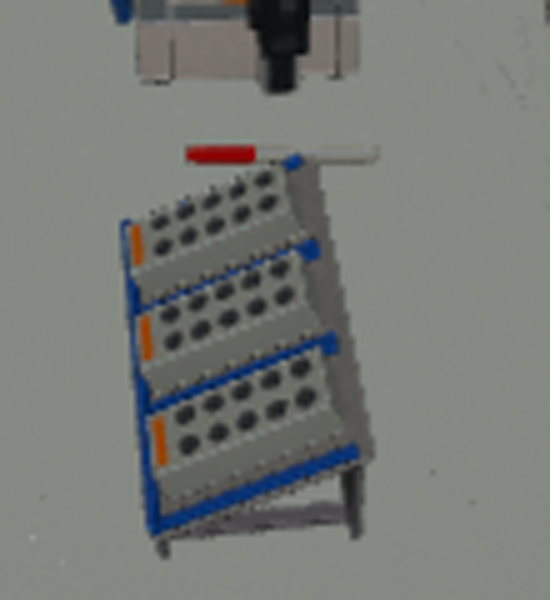

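Request:
carry_out(
  deltas=[
    [64,0,0,40,0,0,0],
    [64,0,-20,80,0,0,-0.18],
    [64,0,-60,120,0,0,-0.36],
    [50,20,-100,148,0,0,-0.54],
    [50,40,-140,148,0,0,-0.72],
    [50,60,-180,148,0,0,-0.9],
    [50,80,-220,148,0,0,-1.08],
    [50,100,-260,148,0,0,-1.26],
    [50,115,-300,148,0,0,-1.44],
    [50,125,-328,148,0,0,-1.62],
  ],
)

```text
time: 47.92
ee_pos: [641.0, -197.3, 307.3]
orientation: [0.0, 0.999, 0.033, -0.002]
wrist_force: [-0.2, 0.4, -0.4]
gripper_width: 42.6
```

Request:
carry_out(
  deltas=[
    [50,10,0,0,0,0,-0.028],
    [50,20,0,0,0,0,-0.028],
    [50,20,0,0,0,0,-0.028],
    [50,20,0,0,0,0,-0.028],
  ],
  squeeze=35,
)

```text
time: 48.42
ee_pos: [661.5, -193.6, 309.9]
orientation: [-0.0, 1.0, 0.024, -0.0]
wrist_force: [0.3, -0.6, -0.1]
gripper_width: 42.8
```

```bash
python3 - <<'E'
from h import *
c=snap('wrist','w31.png');o=arm.get_obs();print(o['ee_pos'],o['orientation'],o['gripper_width'])
u=np.array([.9987,.051])
h=np.array([619.9,-198.])
for t in [1.7,1.75,1.8]:
  for y in [-60,0,60]:
    a=t+.0365; xy=h-205.5*np.cos(a)*u+y*np.array([-.051,.9987]); X=[*xy,62+205.5*np.sin(a)]
    print(t,y,np.round(X,1),np.round(proj(c,X),1))
E
```

```text
[ 661.36217801 -194.06784812  310.10398678] [-1.70395699e-04  9.99727040e-01  2.33626909e-02  2.83210768e-05] 42.67122627574078
1.7 -60 [ 656.8 -256.2  264.7] [270.1 288.8]
1.7 0 [ 653.8 -196.3  264.7] [269.2 221.1]
1.7 60 [ 650.7 -136.3  264.7] [268.1 142.5]
1.75 -60 [ 666.9 -255.7  262.7] [282.1 287.6]
1.75 0 [ 663.8 -195.8  262.7] [282.1 220.2]
1.75 60 [ 660.8 -135.8  262.7] [282.  142.3]
1.8 -60 [ 676.9 -255.2  260.3] [293.8 286. ]
1.8 0 [ 673.8 -195.2  260.3] [294.6 219.2]
1.8 60 [ 670.7 -135.3  260.3] [295.5 142. ]
```

View pics/w31.png

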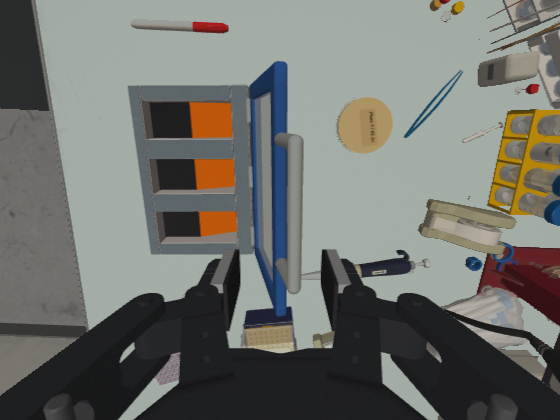

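Request:
carry_out(
  deltas=[
    [50,12,0,0,0,0,0],
    [50,12,0,-30,0,0,0],
    [50,12,0,-60,0,0,0],
    [50,12,0,-80,0,0,0],
    [50,12,0,-92,0,0,0],
    [50,12,0,-92,0,0,0],
    [0,12,0,-92,0,0,0],
    [0,12,0,-92,0,0,0],
    [0,12,0,-92,0,0,0],
    [0,12,0,-92,0,0,0],
  ],
  squeeze=35,
)

```text
time: 49.72
ee_pos: [672.7, -195.2, 219.2]
orientation: [0.0, 1.0, 0.022, -0.0]
wrist_force: [-4.2, 0.8, 5.7]
gripper_width: 10.7
```

```bash
python3 - <<'E'
import numpy as np
a=.0365;u=np.array([.9987,.051])
p=lambda t:np.r_[-205.5*np.cos(t+a)*u,205.5*np.sin(t+a)]
for r in ([1.8,1.2],[1.2,.6],[.6,0]):
  for t in np.linspace(*r,10)[1:]: print(round(t,3),(p(t)-p(r[0])).round(0).astype(int).tolist())
E
```

```text
1.733 [-13, -1, 3]
1.667 [-27, -1, 5]
1.6 [-40, -2, 7]
1.533 [-54, -3, 7]
1.467 [-68, -3, 7]
1.4 [-81, -4, 5]
1.333 [-95, -5, 3]
1.267 [-108, -6, 0]
1.2 [-121, -6, -4]
1.133 [-13, -1, -5]
1.067 [-25, -1, -11]
1.0 [-37, -2, -17]
0.933 [-49, -2, -25]
0.867 [-60, -3, -33]
0.8 [-70, -4, -42]
0.733 [-80, -4, -51]
0.667 [-89, -5, -61]
0.6 [-98, -5, -72]
0.533 [-8, 0, -11]
0.467 [-15, -1, -23]
0.4 [-21, -1, -35]
0.333 [-26, -1, -48]
0.267 [-31, -2, -61]
0.2 [-34, -2, -74]
0.133 [-37, -2, -87]
0.067 [-39, -2, -101]
0.0 [-40, -2, -115]
```

Request:
carry_out(
  deltas=[
    [0,-13,-1,3,0,0,0],
    [0,-27,-1,5,0,0,0],
    [0,-40,-2,7,0,0,0],
    [0,-54,-3,7,0,0,0],
    [0,-68,-3,7,0,0,0],
    [0,-81,-4,5,0,0,0],
    [0,-95,-5,3,0,0,0],
    [0,-108,-6,0,0,0,0],
    [0,-121,-6,-4,0,0,0],
  ],
)

```text
time: 50.85
ee_pos: [554.8, -201.2, 215.3]
orientation: [0.001, 1.0, 0.023, 0.004]
wrist_force: [0.4, 0.4, 1.7]
gripper_width: 10.5
```

Request:
carry_out(
  deltas=[
    [0,-13,-1,-5,0,0,0],
    [0,-25,-1,-11,0,0,0],
    [0,-37,-2,-17,0,0,0],
    [0,-49,-2,-25,0,0,0],
    [0,-60,-3,-33,0,0,0],
    [0,-70,-4,-42,0,0,0],
    [0,-80,-4,-51,0,0,0],
    [0,-89,-5,-61,0,0,0],
    [0,-98,-5,-72,0,0,0],
  ],
)

```text
time: 51.98
ee_pos: [454.4, -206.3, 141.1]
orientation: [0.0, 1.0, 0.023, 0.0]
wrist_force: [1.9, -1.6, 0.7]
gripper_width: 10.6
```

Request:
carry_out(
  deltas=[
    [0,-8,0,-11,0,0,0],
    [0,-15,-1,-23,0,0,0],
    [0,-21,-1,-35,0,0,0],
    [0,-26,-1,-48,0,0,0],
    [0,-31,-2,-61,0,0,0],
    [0,-34,-2,-74,0,0,0],
    [0,-37,-2,-87,0,0,0],
    [0,-39,-2,-101,0,0,0],
    [0,-40,-2,-111,0,0,0],
  ],
)

```text
time: 53.1
ee_pos: [413.8, -208.3, 29.9]
orientation: [0.0, 1.0, 0.022, -0.0]
wrist_force: [-0.5, -0.6, 0.5]
gripper_width: 10.4
```

Request:
carry_out(
  deltas=[
    [0,0,0,-2,0,0,0],
    [30,0,0,-2,0,0,0],
    [45,0,0,-2,0,0,0],
    [45,0,0,-2,0,0,0],
    [45,0,0,20,0,0,0],
    [45,0,0,60,0,0,0],
    [45,0,0,110,0,0,0],
    [45,0,0,160,0,0,0],
    [45,0,0,190,0,0,0],
    [45,0,0,190,0,0,0],
  ],
)

```text
time: 54.35
ee_pos: [415.9, -208.5, 223.3]
orientation: [0.001, 1.0, 0.023, 0.003]
wrist_force: [-0.1, 1.2, -0.8]
gripper_width: 38.5
```

Request:
carry_out(
  deltas=[
    [45,0,0,0,0,0,0],
    [45,0,0,0,0,0,0],
  ],
)

```text
time: 54.6
ee_pos: [413.5, -207.5, 219.4]
orientation: [-0.001, 1.0, 0.023, -0.002]
wrist_force: [-0.3, 0.9, -0.4]
gripper_width: 38.8
```

```bash
python3 - <<'E'
from h import *
c=snap('wrist','w32.png');s=snap('side','s32.png');d=snap('scene','c32.png');o=arm.get_obs();print(o['ee_pos'],o['wrist_force'])
cv2.imwrite('pics/z32.png',cv2.resize(s['pixels'][130:320,220:330],None,fx=3.1,fy=3.1,interpolation=2))
cv2.imwrite('pics/z32c.png',cv2.resize(d['pixels'][150:290,200:380],None,fx=4,fy=4,interpolation=2))
E
```

```text
[ 413.96631082 -207.73957216  219.84600435] [-0.72769161  0.33605366 -0.0145571 ]
```

View pics/z32.png

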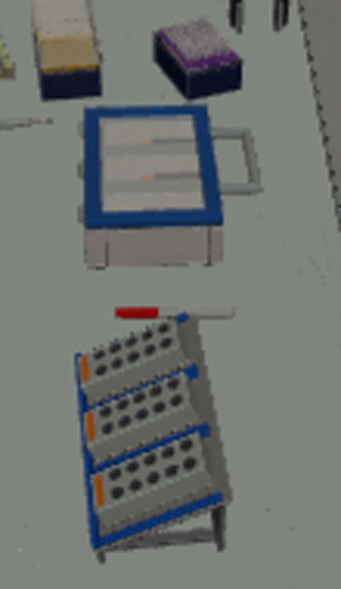

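View pics/z32c.png

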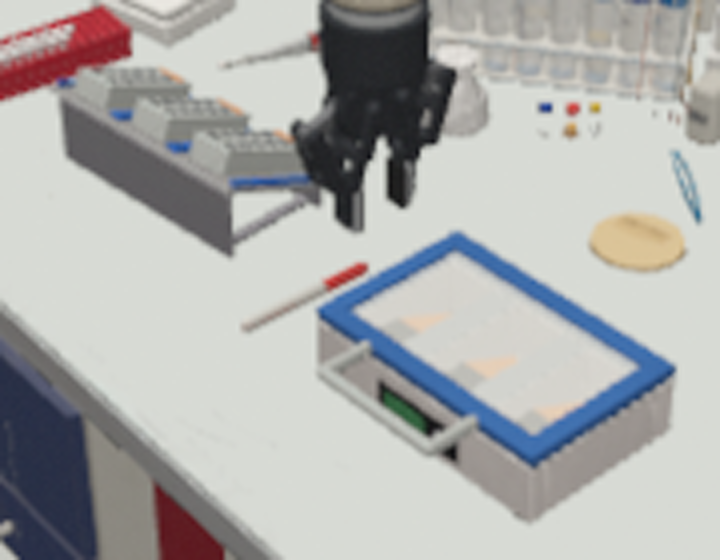

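View pics/w32.png

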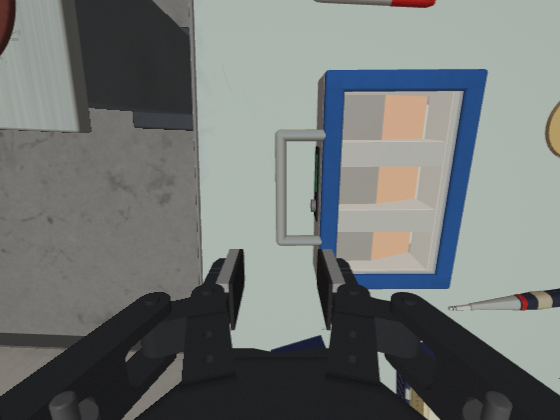

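Request:
carry_out(
  deltas=[
    [45,20,40,40,0,0,0],
    [45,40,90,60,0,0,0],
    [45,60,140,60,0,0,0],
    [45,80,190,60,0,0,0],
    [45,100,240,60,0,0,0],
    [45,110,290,60,0,0,0],
    [45,110,330,60,0,0,0],
    [45,110,330,60,0,0,0],
    [45,110,330,60,0,0,0],
    [45,110,330,60,0,0,0],
  ],
)

```text
time: 56.0
ee_pos: [524.6, 120.1, 280.6]
orientation: [0.001, 1.0, 0.021, -0.0]
wrist_force: [-0.2, -0.3, 0.6]
gripper_width: 38.4
```

Request:
carry_out(
  deltas=[
    [45,0,0,0,0,0,0],
    [45,0,0,0,0,0,0],
    [45,0,0,0,0,0,0],
    [45,0,0,0,0,0,0],
  ],
)

```text
time: 56.5
ee_pos: [524.5, 122.0, 280.8]
orientation: [-0.0, 1.0, 0.022, -0.0]
wrist_force: [-0.4, 0.7, -0.2]
gripper_width: 38.5
```

```bash
python3 - <<'E'
from h import *
import pickle
c=snap('wrist','w33.png');pickle.dump(c,open('c33.pkl','wb'));print(arm.get_obs()['ee_pos'])
E
```

```text
[524.47978402 121.99384047 280.79267512]
```

View pics/w33.png

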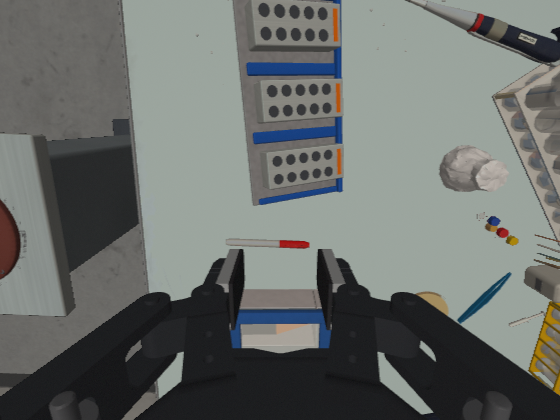

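```bash
python3 - <<'E'
from bench import arm
print(arm.close_job())
E
```

```text
the job is handed in; nothing more can be done
None
```

I opened the cover, moved all three blocks to the stand, one per lane, and shut the cover again. I handed the job in at about 57 s of the 210 s allowed. The hand-in gives no verdict, so these results are my own checks.

**What I did**
- **Cover open:** I swung it past the balance point by its bar, and it stayed open against its stop at about 1.8 rad.
- **Blocks:** I pressed each one's orange end until it tipped, gripped the raised end, and set it in its lane until I felt contact.
- **Cover shut:** I swung it back by the bar, released it, and moved the arm clear.

**Last checks**
- The final pictures show all three blocks holes up, in their lanes, with their orange ends at the lip.
- I worked out a position only for the first block: its centre is about 3 to 6 mm up-slope of the deck's middle. The other two I judged by eye.
- The cover looks shut, and I saw no sign that the marker, tip box or rack had moved.
- The arm was clear of everything and the wrist force was near zero.

**What disagreed**
- **Fingertip position:** the real fingertips sat about 26 mm (shut) to 34 mm (56 mm open) behind the reported TCP. My first grasp of the bar closed on air above it; I then allowed for the offset using pictures and contact.
- **Grip opening:** it read about 2 mm too small on both the bar and the blocks.
- **Stand:** it was found shifted by about 5 mm around the last placing. I can't say whether it was knocked or I moved it. The blocks stayed in their lanes.
- **Deck position:** my estimates along the slope differed by up to 5 mm between views.

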